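# Return the wooden-handled tools to their mats

## Task

Tidy the soldering bench: pick out the three wooden tools (the solder pick, the brass wire brush and the ring clamp) and lay each one flat on the mat that shows its own black outline, centred on the outline and in line with it. Leave the blue flux brush, the wire coil and the black tweezers where they lie.

Things in the scene. Friction and masses are not known exactly. Their poses are not given: they have to be found in the camera images.
- pick: solder pick: thin steel spike on a round brown wooden handle, 182 x 9 x 9 mm, 20 g. Origin: middle of its length, underside; x towards the steel point, z up. The handle, x = -91 to -13 mm, is 9 mm thick: grip it there, near its middle at x = -50 mm, never by the spike (fingers find no hold). Lies flat on the bench, x roughly to the robot's left (+y) within 12 degrees.
- brush: brass wire brush: straight flat wooden stick 180 x 22 mm and 10 mm thick, with a tuft of brass wires at one end, in all 26 mm high, 60 g. Origin: middle of its length, underside; x along it, z up. Grip across the stick (22 mm) near the origin. Lies flat on the bench, x roughly to the robot's left (+y) within 12 degrees.
- clamp: wooden ring clamp: two thick brown jaws side by side, a band round them, a dark wedge in the -x end; 139 x 34 x 22 mm, 70 g. Origin: middle of its length, underside; x along it, z up. Jaws 30 mm wide, 20 mm high; band 34 mm wide at x = 2 to 12 mm. Grip across the jaws near x = -15 mm. Lies flat on the bench, x roughly to the robot's left (+y) within 12 degrees.
- mat_blue: fixed flat blue mat, 210 x 70 mm, 5 mm thick, a small screw in each corner; printed in black along its middle: the pick's outline. Origin: centre of its underside (top 5 mm higher); x along its length, z up; the outline is centred on the origin, working end to +x. Lies anywhere in the work area, x roughly to the robot's left (+y) within 12 degrees.
- mat_green: fixed flat green mat, 210 x 70 mm, 5 mm thick, a small screw in each corner; printed in black along its middle: the wire brush's outline, a straight bar. Origin: centre of its underside (top 5 mm higher); x along its length, z up; the outline is centred on the origin, working end to +x. Lies anywhere in the work area, x roughly to the robot's left (+y) within 12 degrees.
- mat_yellow: fixed flat yellow mat, 210 x 70 mm, 5 mm thick, a small screw in each corner; printed in black along its middle: the ring clamp's outline, short and thick. Origin: centre of its underside (top 5 mm higher); x along its length, z up; the outline is centred on the origin, working end to +x. Lies anywhere in the work area, x roughly to the robot's left (+y) within 12 degrees.
- blue_brush: flux brush: a thin blue rod with a small tip, 189 x 8 x 8 mm. To be left alone. Origin: middle of its length, underside; x along it, z up. Lies flat on the bench, x roughly to the robot's left (+y) within 12 degrees.
- wire_coil: coil of silver solder wire, a grey ring 55 mm across, 7 mm high. To be left alone. Origin: its centre, underside; z up. Lies flat on the bench.
- black_tweezers: plain black steel tweezers, 161 x 22 x 7 mm. To be left alone. Origin: middle of its length, underside; x along it, z up. Lies flat on the bench, x roughly to the robot's left (+y) within 12 degrees.
Not all that is in view belongs to the job. There is more than one size of the brush; the one meant has the size given above.

How it is judged:
By the outcome, as a careful person would: the job done as asked, in the order asked, and still so for the second after the job is handed in, with the robot touching nothing.
It also fails if it takes over 72 s, if anything falls off the work surface, if the arm or the gripper's body presses on something with over 40 N, if the wrist force passes 120 N, or if a joint passes its speed limit or range.

## Robot

A 6-joint arm with a two-finger parallel gripper is mounted at the origin on a cart in front of the work surface, level with it; the furniture and walls round the work are solid. World frame = base frame: x ahead of the robot, y to its left, z up, the work surface at z = 0. Lengths are in m, angles in degrees, forces in N, time in s.
With the tool pointing down it reaches from about 0.35 to 0.875 m from the base axis. Payload 4.2 kg.
Tool frame: the origin (TCP) lies midway between the tips of the shut fingers; the grasp point (between the pads) lies r.grasp_offset behind it (r.grasp_offset is the distance from the TCP to the grasp point, in m); z points along the fingers, y is the direction in which the jaws open and shut (so a half turn about z gives the same grasp; the last joint's range is limited). The gripper opens to 87 mm and grips with 3 to 60 N. Pads are 19 mm wide; open, the fingers measure 117 mm over their backs; the gripper's body (75 mm by 190 mm) begins 51 mm behind the grasp point.
Start: joints at [78.644, 22.042, 0.453, 0, -68.411, -14.817], TCP at [0.276, 0.561, 0.223] pointing down, gripper open.
Joint ranges: [-179.83, 179.83], [-69.29, 118.12], [-61.27, 80.66], [-181.25, 117.63], [-171.15, -9.14], [-177.46, 177.46]. Speed limits (degrees/s): [159.86, 159.86, 180, 180, 180, 180].

## Interface

Orientations are given as a 3x3 rotation matrix whose columns are the frame's x, y, z axes.
In Python, from station import sense, optics, r gives the robot as it stands. The module is installed in compiled form; this text tells all that it offers.
- The arm moves only by the tool servo_tool, never from a script. Its argument "deltas" is a list of rows, each an object with "slide": the shift along the tool's x, y, z in units of 25 mm (1.0 is 25 mm), a list of three; "spin": the turn about the tool's z in units of 8 degrees (1.0 is 8 degrees). A call has 1 to 10 rows; each row shifts and turns the pose as measured when the row begins, along the tool's axes as they then stand; what a row does not reach is not made up. A row lasts 1/10 s, in which the tool goes at most 50 mm and 8.59 degrees, less where a joint would pass 70% of its speed; a pose out of reach is approached as far as the arm can. A call is refused whole if a number of a shift passes 1 or a number of a turn 1, either way. A call with a gripper value outside its range is refused whole. "gripper" is the closure in counts, from 0 (fully open) to 255 (shut), set as the call begins (left out, the last holds). The fingers move at their own pace and stop on an object; the grip force is fixed at half the most. Time passes only in rows, so rows that do not move let the fingers close. It gives the time, the measured TCP pose, the force and the opening at its end, in the units of the state.
- sense(): the state, without advancing time (a new reading comes with each control period).
- optics.capture(name): name is "side" or "top" or "wrist"; returns a dict with "frame" (480x640x3 uint8, red, green, blue), "camera_matrix" (3x3 intrinsics, pixels), "eye" and "rotation" of the camera in the world. Camera axes: x right, y down, z forward; pixel columns grow to the right and rows downward; lengths in m; the calibration is good to about 2 mm. A picture is of the moment at which its call begins. There is no depth.
- r.finish_job(): hands the job in, once; it reports no verdict.
The state is a dict: "time_s": time; "joints": joint angles; "joint_velocities": joint speeds; "effort": joint torques, N m; "tcp_pos": TCP position; "ee_rot": TCP orientation; "wrist_force": force on the tool from outside, world axes, zero at the start; "moment": the same for the moment, N m; "gripper_width": opening from 0.0 (shut) to 1.0 (fully open).
Only numpy, scipy, OpenCV 4.12 (cv2) and the standard library are available. Lean on these libraries where they do the work, as an engineer would, in place of code of your own. Each camera call takes 0.05 s, during which the arm holds its last target.

## Working session

There is one attempt and no reset: what is moved stays moved. The work goes in short steps, Python scripts to look and compute and a tool call to move; the robot and the scene stay as the last step left them, time stands still between calls to the robot, and variables do not carry over. Pictures are saved under pics/ and viewed, and the job is handed in when it is done.

Besides the shell and the picture viewer there is one more tool, called after ">>>" as name(argument=value, ...), one argument or row to a line, values as JSON. servo_tool: Moves the arm, as the interface text tells. Its arguments: {"type":"object","properties":{"deltas":{"type":"array"},"gripper":{"type":"number"}},"required":["deltas"]}

```bash
mkdir -p pics; python3 - <<'E'
from station import sense, optics, r
import cv2,numpy as np
for n in("top","side"):
    c=optics.capture(n);cv2.imwrite(f"pics/{n}0.png",c["frame"][:,:,::-1]);print(n,c["camera_matrix"],c["eye"],c["rotation"])
s=sense();print(s["time_s"],s["tcp_pos"],s["ee_rot"],s["gripper_width"],r.grasp_offset)
E
```

```text
top [[538.23390776   0.         322.50104696]
 [  0.         538.23390776 237.29005925]
 [  0.           0.           1.        ]] [ 0.45935642 -0.08861027  1.0963974 ] [[ 3.59240213e-04 -9.99142163e-01  4.14102563e-02]
 [-9.99919653e-01  1.65812417e-04  1.26751576e-02]
 [-1.26711507e-02 -4.14114825e-02 -9.99061825e-01]]
side [[545.15471053   0.         324.14209866]
 [  0.         545.15471053 233.38684521]
 [  0.           0.           1.        ]] [ 0.09977157 -0.99921284  0.77507947] [[ 0.91223739 -0.23894549  0.33275816]
 [-0.40965926 -0.52912122  0.74310836]
 [-0.00149299 -0.81420869 -0.58057039]]
0.1 [0.27543317 0.56044711 0.22158454] [[ 8.97393073e-01 -4.41231384e-01 -7.33569448e-04]
 [-4.41231975e-01 -8.97391302e-01 -1.78761644e-03]
 [ 1.30453633e-04  1.92786890e-03 -9.99998133e-01]] 1.0007318831649907 0.0187
```

View pics/top0.png

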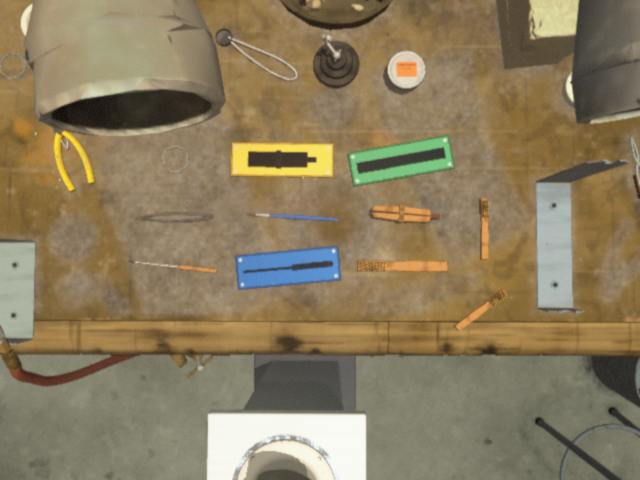

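View pics/side0.png

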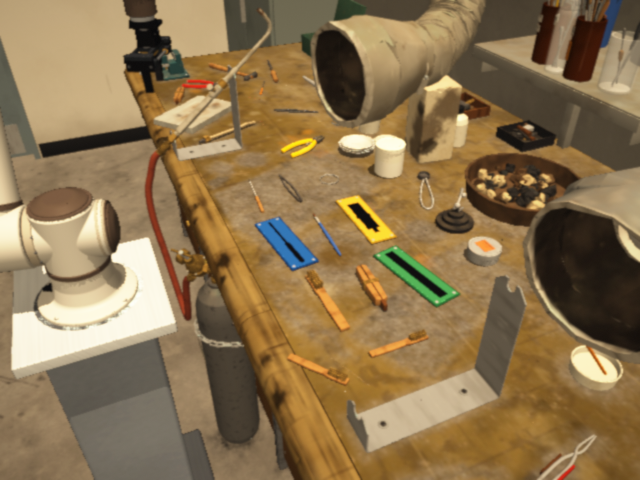

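```bash
python3 - <<'E'
import cv2
a=cv2.imread("pics/top0.png")
cv2.imwrite("pics/c1.png",cv2.resize(a[125:340,115:315],None,fx=2.7,fy=2.7,interpolation=2))
cv2.imwrite("pics/c2.png",cv2.resize(a[125:340,335:535],None,fx=2.7,fy=2.7,interpolation=2))
E
```

```text
(no output)
```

View pics/c1.png

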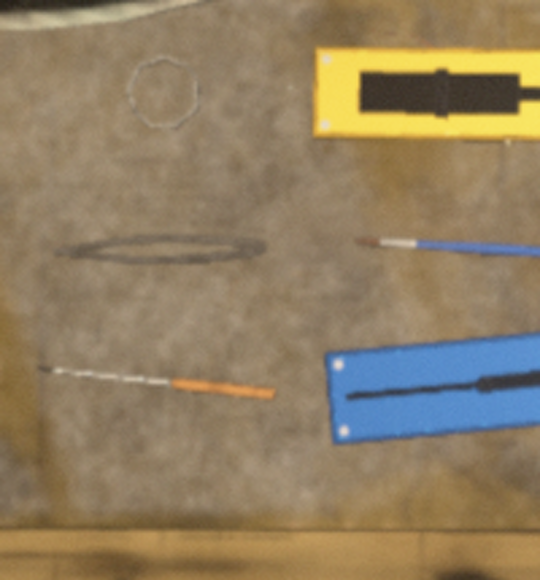

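View pics/c2.png

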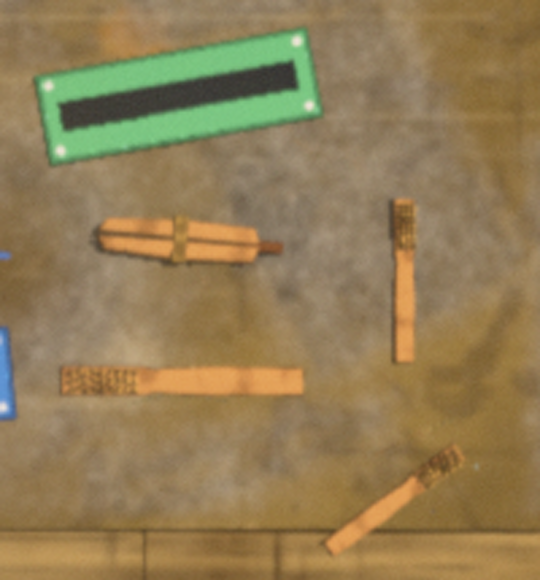

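Candidates for the brush:
- (402,266): horizontal, about 90 px, roughly 180 mm.
- (485,228): about 62 px, too short.
- (482,309): too short and skewed.

I choose (402,266). The pick is at (172,267), not the blue rod at (295,216) or the tweezers at (176,217). The clamp is at (404,214) and nothing else resembles it. Next I measure all of them.

```bash
cat > h.py <<'E'
import cv2,numpy as np
from station import sense,optics,r
def bp(c,uv,z):
    uv=np.atleast_2d(uv).astype(float)
    d=np.c_[uv,np.ones(len(uv))]@np.linalg.inv(c["camera_matrix"]).T@np.array(c["rotation"]).T
    e=np.array(c["eye"]);return (e+d*((z-e[2])/d[:,2])[:,None])[:,:2]
def proj(c,p):
    q=(np.atleast_2d(p)-c["eye"])@np.array(c["rotation"]);q=q@np.array(c["camera_matrix"]).T
    return q[:,:2]/q[:,2:]
def rect(c,mask,z,near=None):
    # moments+extent along principal axis, world
    n,l,st,ce=cv2.connectedComponentsWithStats(mask.astype(np.uint8))
    k=1+np.argmax(st[1:,4])
    v,u=np.nonzero(l==k);p=bp(c,np.c_[u,v],z)
    (cx,cy),(w,h),a=cv2.minAreaRect((p*1000).astype(np.float32))
    m=p.mean(0);w_,V=np.linalg.eigh(np.cov((p-m).T));ax=V[:,1]*np.sign(V[1,1])
    t=(p-m)@ax;s=(p-m)@[-ax[1],ax[0]]
    mid=m+ax*(t.max()+t.min())/2
    return dict(n=len(u),mid=np.round(mid*1000,1),mar=(round(cx,1),round(cy,1),round(w,1),round(h,1)),mean=np.round(m*1000,1),len=round(np.ptp(t)*1000,1),wid=round(np.ptp(s)*1000,1),ang=round(np.degrees(np.arctan2(-ax[0],ax[1])),2)) # ang: rotation of x-axis from +y, ccw
E
python3 - <<'E'
from h import *
c=optics.capture("top");f=c["frame"];S=4
hsv=cv2.cvtColor(f,cv2.COLOR_RGB2HSV)
def box(u0,v0,u1,v1):
    m=np.zeros(f.shape[:2],bool);m[v0:v1,u0:u1]=1;return m
H,s,V=[hsv[...,i].astype(int) for i in range(3)]
for (u,v) in [(200,268),(160,265),(402,266),(370,266),(404,212),(282,147),(400,147),(280,280),(385,208),(200,250),(400,240),(436,216)]: print((u,v),hsv[v,u])
for n,m,z in [("yellow",box(225,138,340,182)&(V>0)&(((H>20)&(H<32)&(s>140)&(V>190))|(V<90)),.005),
 ("yOut",box(238,146,328,172)&(V<110),.005),
 ("green",box(342,132,460,190)&(((H>55)&(H<85)&(s>80))),.005),
 ("gOut",box(355,140,448,176)&(V<85),.005),
 ("blue",box(228,240,346,295)&(H>95)&(H<125)&(s>100),.005),
 ("bOut",box(241,255,336,280)&(V<125),.005),
 ("brush",box(350,256,455,278)&(H<18)&(s>110)&(V>130),.010),
 ("clamp",box(362,200,446,228)&(H<18)&(s>110)&(V>110),.018),
 ("pickH",box(170,258,222,278)&(H<18)&(s>120)&(V>130),.005)]:
    print(n,rect(c,m,z))
E
```

```text
(200, 268) [ 15 152 212]
(160, 265) [ 19  50 173]
(402, 266) [ 15 151 227]
(370, 266) [ 16 147 147]
(404, 212) [ 17 155 184]
(282, 147) [ 25 160 248]
(400, 147) [ 62  99 195]
(280, 280) [106 144 202]
(385, 208) [ 15 155 207]
(200, 250) [ 17  74 148]
(400, 240) [ 18 107 152]
(436, 216) [ 13 162 140]
yellow {'n': 2885, 'mid': array([664.5,   8.1]), 'mar': (664.7, 8.1, 205.2, 67.2), 'mean': array([664.5,   7.6]), 'len': np.float64(205.0), 'wid': np.float64(67.5), 'ang': np.float64(-0.53)}
yOut {'n': 850, 'mid': array([664.2,   8.3]), 'mar': (664.8, 8.2, 135.2, 32.9), 'mean': array([664.3,  14.1]), 'len': np.float64(135.4), 'wid': np.float64(33.0), 'ang': np.float64(-1.02)}
green {'n': 2288, 'mid': array([ 661.2, -234.2]), 'mar': (661.6, -234.0, 67.1, 207.1), 'mean': array([ 661.3, -234.7]), 'len': np.float64(207.1), 'wid': np.float64(67.4), 'ang': np.float64(10.1)}
gOut {'n': 788, 'mid': array([ 662.1, -233.9]), 'mar': (662.0, -233.9, 18.8, 177.3), 'mean': array([ 662.1, -234.1]), 'len': np.float64(177.3), 'wid': np.float64(18.8), 'ang': np.float64(10.31)}
blue {'n': 3041, 'mid': array(
[... 224 characters left out ...]
, 11.2, 179.4), 'mean': array([445.9, -25.2]), 'len': np.float64(179.4), 'wid': np.float64(11.2), 'ang': np.float64(5.49)}
brush {'n': 1039, 'mid': array([ 447.3, -234.8]), 'mar': (446.6, -234.8, 24.1, 180.9), 'mean': array([ 447.3, -235.6]), 'len': np.float64(180.8), 'wid': np.float64(24.1), 'ang': np.float64(-0.16)}
clamp {'n': 457, 'mid': array([ 548.9, -271.6]), 'mar': (549.7, -271.3, 74.1, 34.2), 'mean': array([ 549.3, -265.1]), 'len': np.float64(73.8), 'wid': np.float64(35.3), 'ang': np.float64(-3.78)}
pickH {'n': 168, 'mid': array([441.3, 179.2]), 'mar': (441.5, 179.2, 76.3, 9.3), 'mean': array([441.4, 179.7]), 'len': np.float64(76.4), 'wid': np.float64(9.4), 'ang': np.float64(-6.37)}
```

```bash
cat >> h.py <<'E'
def tri(a,ua,b,ub):
    P=lambda c:np.array(c["camera_matrix"])@np.c_[np.array(c["rotation"]).T,-np.array(c["rotation"]).T@c["eye"]]
    X=cv2.triangulatePoints(P(a),P(b),np.array(ua,float).reshape(2,1),np.array(ub,float).reshape(2,1))[:,0];X=X[:3]/X[3]
    return X.round(3),(proj(a,X)[0]-ua).round(1)
def go(pos,head,up=None):
    "needed tool-frame shift (units of 25mm) after spin, spin units of 8deg"
    s=sense();R=np.array(s["ee_rot"]);p=np.array(s["tcp_pos"])
    h=np.degrees(np.arctan2(R[1,0],R[0,0]));dh=(head-h+180)%360-180
    a=np.radians(head);x=np.array([np.cos(a),np.sin(a),0]);y=np.array([np.sin(a),-np.cos(a),0])
    d=np.array(pos)-p
    print("t",round(s["time_s"],2),"p",p.round(4),"h",round(h,2),"spin units",round(-dh/8,3),"slide units",(np.array([d@x,d@y,-d[2]])/.025).round(2),"F",np.round(s["wrist_force"],1),"w",round(s["gripper_width"],3),"j",np.round(s["joints"],0))
E
python3 - <<'E'
from h import *
a=optics.capture("top");b=optics.capture("side")
for ua,ub in [((222,95),(365,85)),((130,133),(342,124)),((130,133),(318,80)),((215,40),(420,70)),((222,95),(355,50))]: print(ua,ub,tri(a,ua,b,ub))
c=bp(a,[[130,262]],.004);print("tip",c)
go((.441,.179,.2),-96.4)
E
```

```text
(222, 95) (365, 85) (array([0.691, 0.07 , 0.327]), array([-2.2,  5. ]))
(130, 133) (342, 124) (array([0.701, 0.26 , 0.149]), array([ 3.8, -8.6]))
(130, 133) (318, 80) (array([0.639, 0.215, 0.298]), array([-2.7,  6.7]))
(215, 40) (420, 70) (array([0.794, 0.062, 0.344]), array([  8.4, -15.7]))
(222, 95) (355, 50) (array([0.659, 0.054, 0.416]), array([-4.,  9.]))
tip [[0.45432639 0.31736118]]
t 0.25 p [0.2755 0.5607 0.2221] h -26.18 spin units 8.778 slide units [14.43 -8.28  0.88] F [0.2 0.9 0.6] w 1.001 j [ 79.  22.   0.  -0. -68. -15.]
```

>>> servo_tool(
  deltas=[
    {"slide":[0,0,0],"spin":0.97},
    {"slide":[0,0,0],"spin":0.97},
    {"slide":[0,0,0],"spin":0.97},
    {"slide":[0,0,0],"spin":0.97},
    {"slide":[0,0,0],"spin":0.97},
    {"slide":[0,0,0],"spin":0.97},
    {"slide":[0,0,0],"spin":0.97},
    {"slide":[0,0,0],"spin":0.97},
    {"slide":[0,0,0],"spin":0.97},
    {"slide":[0,0,0],"spin":0.2},
  ],
)

```text
time_s: 1.25
tcp_pos: [0.275, 0.5596, 0.2198]
ee_rot: [[-0.185, -0.983, -0.002], [-0.983, 0.185, -0.005], [0.005, 0.001, -1.0]]
wrist_force: [0.3, -0.8, -0.6]
gripper_width: 0.995
```

>>> servo_tool(
  deltas=[
    {"slide":[0.96,-0.55,0]},
    {"slide":[0.96,-0.55,0]},
    {"slide":[0.96,-0.55,0]},
    {"slide":[0.96,-0.55,0]},
    {"slide":[0.96,-0.55,0]},
    {"slide":[0.96,-0.55,0]},
    {"slide":[0.96,-0.55,0]},
    {"slide":[0.96,-0.55,0]},
    {"slide":[0.96,-0.55,0]},
    {"slide":[0.96,-0.55,0]},
  ],
)

```text
invalid input
```

>>> servo_tool(
  deltas=[
    {"slide":[0.96,-0.55,0.2]},
    {"slide":[0.96,-0.55,0.2]},
    {"slide":[0.96,-0.55,0.2]},
    {"slide":[0.96,-0.55,0.2]},
    {"slide":[0.96,-0.55,0.1]},
    {"slide":[0,0,0]},
  ],
)

```text
invalid input
```

```bash
python3 - <<'E'
from h import *
go((.441,.179,.2),-96.4)
c=optics.capture("wrist");cv2.imwrite("pics/w1.png",c["frame"][:,:,::-1]);print(c["eye"],c["rotation"],c["camera_matrix"][0][0])
E
```

```text
t 1.25 p [0.275  0.5596 0.2198] h -100.67 spin units -0.534 slide units [14.39 -8.3   0.79] F [ 0.3 -0.8 -0.6] w 0.995 j [ 79.  22.   0.  -0. -68. -89.]
[0.26298287 0.49266928 0.38170693] [[-0.9826525   0.17995704  0.04482783]
 [ 0.18545116  0.95167256  0.24480032]
 [ 0.00139212  0.24886702 -0.96853666]] 334.42543303421854
```

View pics/w1.png

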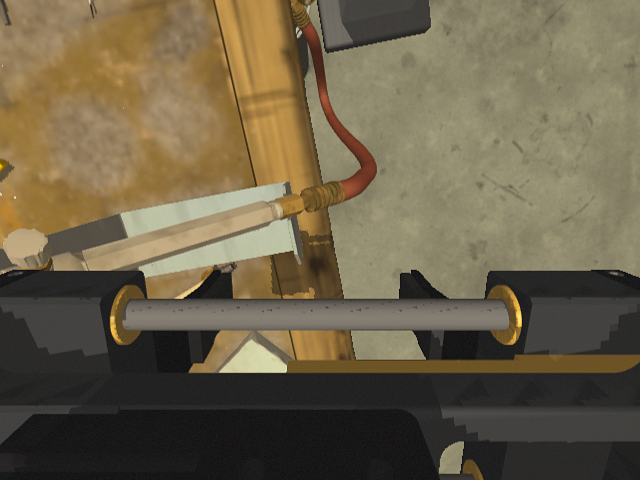

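>>> servo_tool(
  deltas=[
    {"slide":[0.96,-0.55,0],"spin":-0.5},
    {"slide":[0.96,-0.6,0],"spin":0},
    {"slide":[0.96,-0.55,0],"spin":0},
    {"slide":[0.96,-0.55,0],"spin":0},
    {"slide":[0.96,-0.55,0],"spin":0},
    {"slide":[0.96,-0.55,0],"spin":0},
    {"slide":[0.96,-0.55,0],"spin":0},
    {"slide":[0.96,-0.55,0],"spin":0},
    {"slide":[0.96,-0.55,0],"spin":0},
    {"slide":[0.96,-0.55,0],"spin":0},
  ],
)

```text
time_s: 2.3
tcp_pos: [0.387, 0.2983, 0.2194]
ee_rot: [[-0.098, -0.995, -0.002], [-0.995, 0.098, -0.005], [0.005, 0.002, -1.0]]
wrist_force: [0.3, 0.3, 0.3]
gripper_width: 0.998
```

>>> servo_tool(
  deltas=[
    {"slide":[0.96,-0.55,0.2],"spin":0},
    {"slide":[0.96,-0.55,0.2],"spin":0},
    {"slide":[0.96,-0.55,0.2],"spin":0},
    {"slide":[0.96,-0.55,0.2],"spin":0},
    {"slide":[0,0,0],"spin":0},
  ],
)

```text
time_s: 2.8
tcp_pos: [0.4341, 0.1907, 0.1999]
ee_rot: [[-0.097, -0.995, -0.001], [-0.995, 0.097, -0.004], [0.004, 0.001, -1.0]]
wrist_force: [0.1, -0.1, -0.3]
gripper_width: 1.0
```

```bash
python3 - <<'E'
from h import *
go((.441,.179,.2),-96.4)
c=optics.capture("wrist");cv2.imwrite("pics/w2.png",c["frame"][:,:,::-1])
E
```

```text
t 2.8 p [0.4341 0.1907 0.1999] h -95.56 spin units 0.105 slide units [ 0.43 -0.33 -0.  ] F [ 0.1 -0.1 -0.3] w 1.0 j [ 43.   8. -22.   0. -60. -49.]
```

View pics/w2.png

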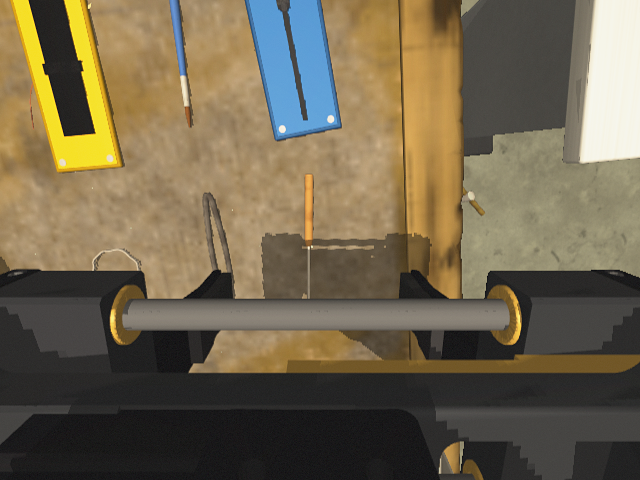

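```bash
python3 - <<'E'
from h import *
c=optics.capture("wrist");f=c["frame"];hsv=cv2.cvtColor(f,cv2.COLOR_RGB2HSV)
H,s,V=[hsv[...,i].astype(int) for i in range(3)]
m=np.zeros(f.shape[:2],bool);m[168:250,295:325]=1
d=rect(c,m&(H<18)&(s>130)&(V>120),.005);print(d)
m=np.zeros(f.shape[:2],bool);m[0:145,230:350]=1
print("blue y end",rect(c,m&(H>95)&(H<125)&(s>100),.005))
print(bp(c,[[309,174],[309,248],[305,120],[281,129.5],[331,119.5]],.005)*1000)
a=optics.capture("top");print(bp(a,[[331,265],[239.5,257.5]],.005)*1000)
E
```

```text
{'n': 423, 'mid': array([440.9, 181.2]), 'mar': (441.2, 181.2, 77.2, 7.7), 'mean': array([440.9, 180.4]), 'len': np.float64(77.2), 'wid': np.float64(7.7), 'ang': np.float64(-5.74)}
blue y end {'n': 8801, 'mid': array([440.1,  39.7]), 'mar': (439.5, 39.7, 68.8, 126.2), 'mean': array([440. ,  40.1]), 'len': np.float64(129.7), 'wid': np.float64(74.8), 'ang': np.float64(8.82)}
[[436.74541473 143.92318187]
 [444.91468802 224.22030165]
 [435.34291364  90.2597577 ]
 [460.56176231  96.98107505]
 [409.18830334  92.31390816]]
[[448.43258086 -91.99487147]
 [463.55130069  93.76489817]]
```

>>> servo_tool(
  deltas=[
    {"slide":[0.4,-0.31,0.8],"spin":0.1},
    {"slide":[0,0,0.9],"spin":0},
    {"slide":[0,0,0.9],"spin":0},
    {"slide":[0,0,0.9],"spin":0},
    {"slide":[0,0,0.9],"spin":0},
    {"slide":[0,0,0.9],"spin":0},
    {"slide":[0,0,0.8],"spin":0},
    {"slide":[0,0,0],"spin":0},
  ],
)

```text
time_s: 3.75
tcp_pos: [0.4437, 0.1933, 0.0472]
ee_rot: [[-0.093, -0.996, 0.011], [-0.996, 0.093, 0.006], [-0.007, -0.01, -1.0]]
wrist_force: [-0.2, -0.2, 0.3]
gripper_width: 1.003
```

```bash
python3 - <<'E'
from h import *
go((.4412,.1805,.003),-96.1)
E
```

```text
t 3.75 p [0.4437 0.1933 0.0472] h -95.32 spin units 0.098 slide units [0.52 0.05 1.77] F [-0.2 -0.2  0.3] w 1.003 j [ 43.  21. -32.   0. -36. -48.]
```

>>> servo_tool(
  deltas=[
    {"slide":[0.4,0,0.6],"spin":0.1},
    {"slide":[0.2,0,0.6],"spin":0},
    {"slide":[0,0,0.3],"spin":0},
    {"slide":[0,0,0.2],"spin":0},
    {"slide":[0,0,0],"spin":0},
  ],
)

```text
time_s: 4.25
tcp_pos: [0.446, 0.1847, 0.0076]
ee_rot: [[-0.099, -0.995, 0.019], [-0.995, 0.099, 0.012], [-0.013, -0.018, -1.0]]
wrist_force: [0.2, -0.6, -0.0]
gripper_width: 1.0
```

```bash
python3 - <<'E'
from h import *
go((.4412,.1805,.003),-96.1)
E
```

```text
t 4.25 p [0.446  0.1847 0.0076] h -95.67 spin units 0.054 slide units [0.19 0.17 0.18] F [ 0.2 -0.6 -0. ] w 1.0 j [ 42.  24. -35.   0. -29. -48.]
```

>>> servo_tool(
  deltas=[
    {"slide":[0.2,0.18,0.15],"spin":0.05},
    {"slide":[0,0,0],"spin":0},
    {"slide":[0,0,0],"spin":0},
  ],
)

```text
time_s: 4.55
tcp_pos: [0.4418, 0.1813, 0.0051]
ee_rot: [[-0.105, -0.994, 0.022], [-0.994, 0.105, 0.014], [-0.016, -0.02, -1.0]]
wrist_force: [-0.0, -0.1, 1.1]
gripper_width: 0.998
```

>>> servo_tool(
  deltas=[
    {"slide":[0,0,0],"spin":0},
    {"slide":[0,0,0],"spin":0},
    {"slide":[0,0,0],"spin":0},
    {"slide":[0,0,0],"spin":0},
    {"slide":[0,0,0],"spin":0},
    {"slide":[0,0,0],"spin":0},
    {"slide":[0,0,0],"spin":0},
    {"slide":[0,0,0],"spin":0},
  ],
  gripper=255,
)

```text
time_s: 5.35
tcp_pos: [0.4423, 0.1816, 0.0058]
ee_rot: [[-0.105, -0.994, 0.023], [-0.994, 0.105, 0.015], [-0.017, -0.021, -1.0]]
wrist_force: [-0.4, -0.3, -0.2]
gripper_width: 0.352
```

```bash
python3 - <<'E'
from h import *
go((.4412,.1805,.003),-96.1)
E
```

```text
t 5.35 p [0.4423 0.1816 0.0058] h -96.02 spin units 0.01 slide units [0.05 0.04 0.11] F [-0.4 -0.3 -0.2] w 0.352 j [ 42.  24. -36.   1. -28. -49.]
```

>>> servo_tool(
  deltas=[
    {"slide":[0.03,0,0.12],"spin":0},
    {"slide":[0,0,0],"spin":0},
    {"slide":[0,0,0],"spin":0},
    {"slide":[0,0,0],"spin":0},
    {"slide":[0,0,0],"spin":0},
    {"slide":[0,0,0],"spin":0},
  ],
)

```text
time_s: 5.95
tcp_pos: [0.4423, 0.1809, 0.0025]
ee_rot: [[-0.105, -0.994, 0.023], [-0.994, 0.105, 0.015], [-0.017, -0.021, -1.0]]
wrist_force: [-1.1, -0.1, -0.8]
gripper_width: 0.099
```

>>> servo_tool(
  deltas=[
    {"slide":[0,0,-0.5],"spin":0},
    {"slide":[0,0,-0.8],"spin":0},
    {"slide":[0,0,-0.8],"spin":0},
    {"slide":[0,0,0],"spin":0},
  ],
)

```text
time_s: 6.35
tcp_pos: [0.4404, 0.1795, 0.0556]
ee_rot: [[-0.105, -0.994, 0.021], [-0.994, 0.105, 0.013], [-0.015, -0.019, -1.0]]
wrist_force: [0.1, 0.4, -0.3]
gripper_width: 0.105
```

```bash
python3 - <<'E'
from h import *
go((.4412,.1805,.003),-96.1)
print(np.round(sense()["ee_rot"],3))
c=optics.capture("wrist");cv2.imwrite("pics/w3.png",c["frame"][:,:,::-1])
E
```

```text
t 6.35 p [0.4404 0.1795 0.0556] h -96.03 spin units 0.009 slide units [-0.04 -0.03  2.11] F [ 0.1  0.4 -0.3] w 0.105 j [ 42.  19. -34.   0. -36. -48.]
[[-0.105 -0.994  0.021]
 [-0.994  0.105  0.013]
 [-0.015 -0.019 -1.   ]]
```

View pics/w3.png

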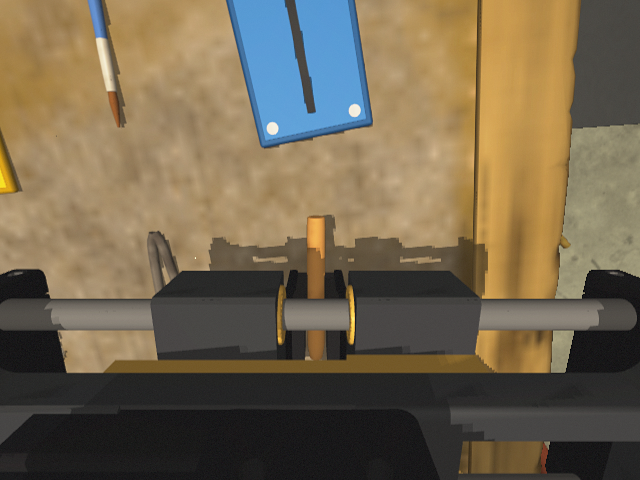

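```bash
python3 - <<'E'
from h import *
go((.4494,-.0544,.06),-84.55)
E
```

```text
t 6.4 p [0.4396 0.1789 0.0544] h -96.07 spin units -1.44 slide units [ 9.33  0.49 -0.22] F [ 0.3 -0.  -1. ] w 0.098 j [ 42.  19. -34.   0. -36. -48.]
```

>>> servo_tool(
  deltas=[
    {"slide":[0.4,0,-0.6],"spin":-0.7},
    {"slide":[0.9,0.1,0],"spin":-0.7},
    {"slide":[0.9,0.05,0],"spin":0},
    {"slide":[0.9,0.05,0],"spin":0},
    {"slide":[0.9,0.05,0],"spin":0},
    {"slide":[0.9,0.05,0],"spin":0},
    {"slide":[0.9,0.05,0],"spin":0},
    {"slide":[0.9,0.05,0],"spin":0},
    {"slide":[0.9,0,0],"spin":0},
    {"slide":[0.5,0,0],"spin":0},
  ],
)

```text
time_s: 7.4
tcp_pos: [0.4388, -0.0317, 0.0588]
ee_rot: [[0.1, -0.995, 0.003], [-0.995, -0.1, 0.006], [-0.006, -0.003, -1.0]]
wrist_force: [-0.0, -0.0, 0.1]
gripper_width: 0.102
```

>>> servo_tool(
  deltas=[
    {"slide":[0.3,0,0],"spin":0},
    {"slide":[0,0,0],"spin":0},
    {"slide":[0,0,0],"spin":0},
  ],
)

```text
time_s: 7.7
tcp_pos: [0.4379, -0.041, 0.0565]
ee_rot: [[0.096, -0.995, -0.002], [-0.995, -0.096, 0.005], [-0.005, 0.001, -1.0]]
wrist_force: [0.9, -0.1, 0.3]
gripper_width: 0.102
```

```bash
python3 - <<'E'
from h import *
go((.4494,-.0544,.0085),-84.55)
print(np.round(sense()["ee_rot"],3))
c=optics.capture("wrist");cv2.imwrite("pics/w4.png",c["frame"][:,:,::-1])
E
```

```text
t 7.7 p [ 0.4379 -0.041   0.0565] h -84.48 spin units 0.009 slide units [ 0.58 -0.41  1.92] F [ 0.9 -0.1  0.3] w 0.102 j [ 16.  16. -37.  -1. -37. -10.]
[[ 0.096 -0.995 -0.002]
 [-0.995 -0.096  0.005]
 [-0.005  0.001 -1.   ]]
```

View pics/w4.png

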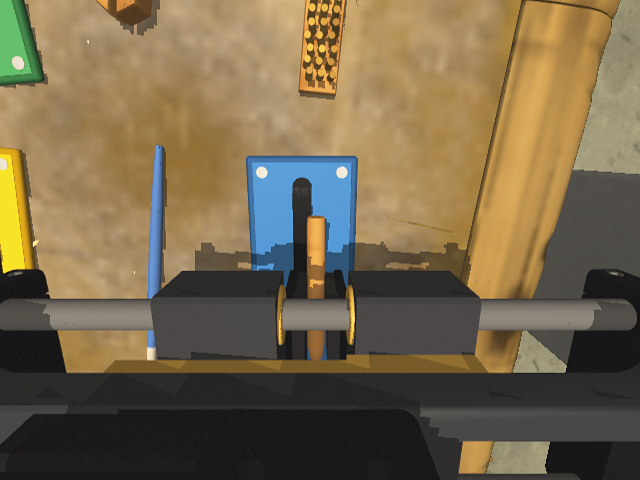

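>>> servo_tool(
  deltas=[
    {"slide":[0.3,-0.2,0.2],"spin":0},
    {"slide":[0.28,-0.2,0.5],"spin":0},
    {"slide":[0,0,0.5],"spin":0},
    {"slide":[0,0,0],"spin":0},
    {"slide":[0,0,0],"spin":0},
  ],
)

```text
time_s: 8.25
tcp_pos: [0.4519, -0.0531, 0.0251]
ee_rot: [[0.102, -0.995, 0.001], [-0.995, -0.102, 0.005], [-0.005, -0.001, -1.0]]
wrist_force: [-0.1, -0.6, -0.3]
gripper_width: 0.103
```

```bash
python3 - <<'E'
from h import *
go((.4494,-.0544,.0085),-84.55)
print(np.round(sense()["ee_rot"],3))
c=optics.capture("wrist");cv2.imwrite("pics/w5.png",c["frame"][:,:,::-1][:380])
E
```

```text
t 8.25 p [ 0.4519 -0.0531  0.0251] h -84.14 spin units 0.051 slide units [0.04 0.11 0.67] F [-0.1 -0.6 -0.3] w 0.103 j [ 14.  21. -37.  -1. -32.  -7.]
[[ 0.102 -0.995  0.001]
 [-0.995 -0.102  0.005]
 [-0.005 -0.001 -1.   ]]
```

View pics/w5.png

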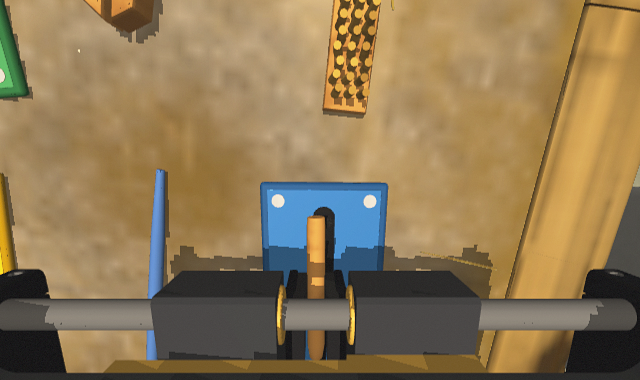

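>>> servo_tool(
  deltas=[
    {"slide":[0.04,0.11,0.3],"spin":0.05},
    {"slide":[0,0,0.2],"spin":0},
    {"slide":[0,0,0],"spin":0},
    {"slide":[0,0,0],"spin":0},
  ],
)

```text
time_s: 8.7
tcp_pos: [0.4496, -0.054, 0.0127]
ee_rot: [[0.095, -0.995, 0.003], [-0.995, -0.095, 0.006], [-0.006, -0.003, -1.0]]
wrist_force: [-1.1, -0.9, 0.3]
gripper_width: 0.099
```

```bash
python3 - <<'E'
from h import *
go((.4494,-.0544,.0085),-84.55)
c=optics.capture("wrist");f=c["frame"][:,:,::-1];cv2.imwrite("pics/w6.png",cv2.resize(f[170:300,240:400],None,fx=4,fy=4))
E
```

```text
t 8.7 p [ 0.4496 -0.054   0.0127] h -84.53 spin units 0.003 slide units [0.02 0.01 0.17] F [-1.1 -0.9  0.3] w 0.099 j [ 14.  22. -38.  -1. -30.  -8.]
```

View pics/w6.png

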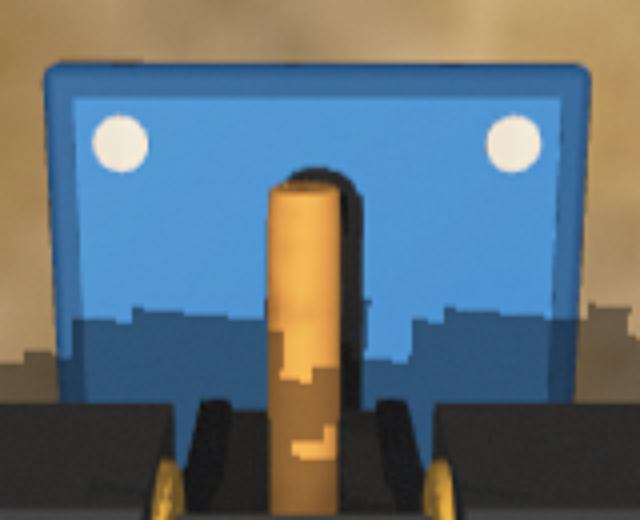

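```bash
python3 - <<'E'
from h import *
c=optics.capture("wrist")
cx=lambda u,v:[240+u/4,170+v/4]
print("outline end",bp(c,[cx(323,168)],.005)*1000,"screws",bp(c,[cx(120,143),cx(513,143)],.005)*1000)
for z in(.018,.0135,.009):print("handle end",z,bp(c,[cx(304,184)],z)*1000)
print("edges",bp(c,[cx(362,260)],.005)*1000, bp(c,[cx(267,260),cx(339,260)],.0135)*1000)
go((.4494,-.0544,.0085),-84.55)
E
```

```text
outline end [[451.21116528 -93.33136432]] screws [[477.24634799 -94.06588059]
 [427.48512848 -98.8450341 ]]
handle end 0.018 [[453.64828859 -93.52865181]]
handle end 0.0135 [[453.57283718 -92.66403477]]
handle end 0.009 [[453.49738578 -91.79941773]]
edges [[444.95551353 -81.75041694]] [[457.21501313 -82.72437707]
 [448.35438665 -83.57805775]]
t 8.8 p [ 0.4497 -0.0539  0.0128] h -84.53 spin units 0.002 slide units [0.02 0.01 0.17] F [-0.4  0.5 -0.2] w 0.099 j [ 14.  22. -38.  -1. -30.  -8.]
```

>>> servo_tool(
  deltas=[
    {"slide":[0.02,0.08,0.08],"spin":0},
    {"slide":[0,0,0.08],"spin":0},
    {"slide":[0,0,0],"spin":0},
  ],
)

```text
time_s: 9.1
tcp_pos: [0.448, -0.0545, 0.0089]
ee_rot: [[0.095, -0.995, 0.004], [-0.995, -0.095, 0.006], [-0.006, -0.005, -1.0]]
wrist_force: [0.2, -0.1, -0.9]
gripper_width: 0.097
```

```bash
python3 - <<'E'
from h import *
go((.4474,-.0544,.0085),-84.55)
c=optics.capture("wrist");f=c["frame"][:,:,::-1];cv2.imwrite("pics/w7.png",cv2.resize(f[170:300,240:400],None,fx=4,fy=4))
E
```

```text
t 9.1 p [ 0.448  -0.0545  0.0089] h -84.53 spin units 0.003 slide units [-0.01  0.02  0.02] F [ 0.2 -0.1 -0.9] w 0.097 j [ 14.  22. -38.  -1. -29.  -8.]
```

View pics/w7.png

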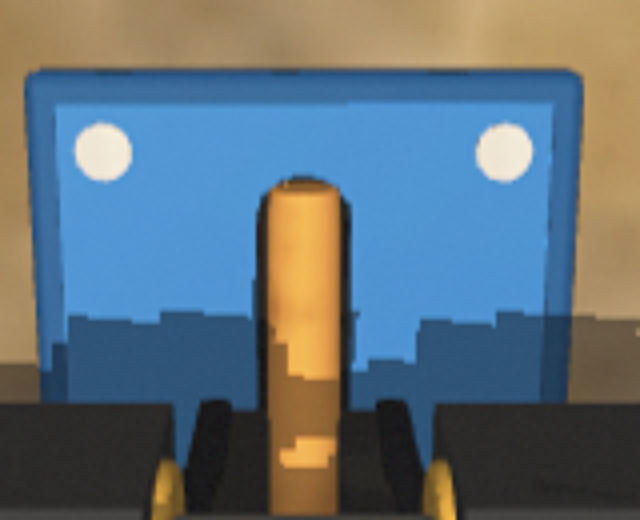

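>>> servo_tool(
  deltas=[
    {"slide":[0,0,0.03],"spin":0},
    {"slide":[0,0,0],"spin":0},
    {"slide":[0,0,0],"spin":0},
  ],
)

```text
time_s: 9.45
tcp_pos: [0.4481, -0.0545, 0.0082]
ee_rot: [[0.095, -0.995, 0.004], [-0.995, -0.095, 0.006], [-0.006, -0.005, -1.0]]
wrist_force: [0.2, -0.2, -0.3]
gripper_width: 0.101
```

>>> servo_tool(
  deltas=[
    {"slide":[0,0,0],"spin":0},
    {"slide":[0,0,0],"spin":0},
    {"slide":[0,0,0],"spin":0},
    {"slide":[0,0,0],"spin":0},
    {"slide":[0,0,0],"spin":0},
    {"slide":[0,0,-0.4],"spin":0},
    {"slide":[0,0,-0.9],"spin":0},
    {"slide":[0,0,-1],"spin":0},
    {"slide":[0,0,-1],"spin":0},
    {"slide":[0,0,-0.8],"spin":0},
  ],
  gripper=80,
)

```text
time_s: 10.45
tcp_pos: [0.4456, -0.0557, 0.1142]
ee_rot: [[0.095, -0.995, -0.002], [-0.995, -0.095, 0.005], [-0.005, 0.002, -1.0]]
wrist_force: [-0.1, -0.2, -1.2]
gripper_width: 0.682
```

```bash
python3 - <<'E'
from h import *
go((.447,-.235,.12),-90)
c=optics.capture("wrist");f=c["frame"][:,:,::-1];cv2.imwrite("pics/w8.png",f)
E
```

```text
t 10.45 p [ 0.4456 -0.0557  0.1142] h -84.53 spin units 0.684 slide units [ 7.17 -0.06 -0.23] F [-0.1 -0.2 -1.2] w 0.682 j [ 14.  12. -32.  -0. -46.  -8.]
```

View pics/w8.png

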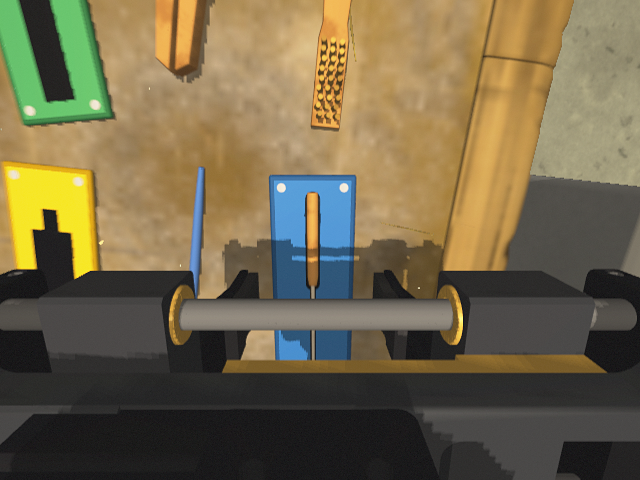

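>>> servo_tool(
  deltas=[
    {"slide":[0.9,0,0],"spin":0.65},
    {"slide":[0.9,0,0],"spin":0},
    {"slide":[0.9,0,0],"spin":0},
    {"slide":[0.9,0,0],"spin":0},
    {"slide":[0.9,0,0],"spin":0},
    {"slide":[0.9,0,0],"spin":0},
    {"slide":[0.9,0,0],"spin":0},
    {"slide":[0.5,0,0],"spin":0},
    {"slide":[0,0,0],"spin":0},
  ],
)

```text
time_s: 11.4
tcp_pos: [0.4524, -0.2312, 0.1247]
ee_rot: [[0.005, -1.0, 0.018], [-1.0, -0.005, 0.006], [-0.006, -0.018, -1.0]]
wrist_force: [0.2, 0.4, 0.2]
gripper_width: 0.685
```

```bash
python3 - <<'E'
from h import *
go((.447,-.235,.03),-90)
c=optics.capture("top");f=c["frame"][:,:,::-1];cv2.imwrite("pics/t1.png",cv2.resize(f[125:340,215:455],None,fx=2.5,fy=2.5,interpolation=2))
c=optics.capture("wrist");f=c["frame"][:,:,::-1];cv2.imwrite("pics/w9.png",f)
E
```

```text
t 11.4 p [ 0.4524 -0.2312  0.1247] h -89.7 spin units 0.037 slide units [0.15 0.21 3.79] F [0.2 0.4 0.2] w 0.685 j [ -9.  16. -24.  -1. -49.  10.]
```

View pics/t1.png

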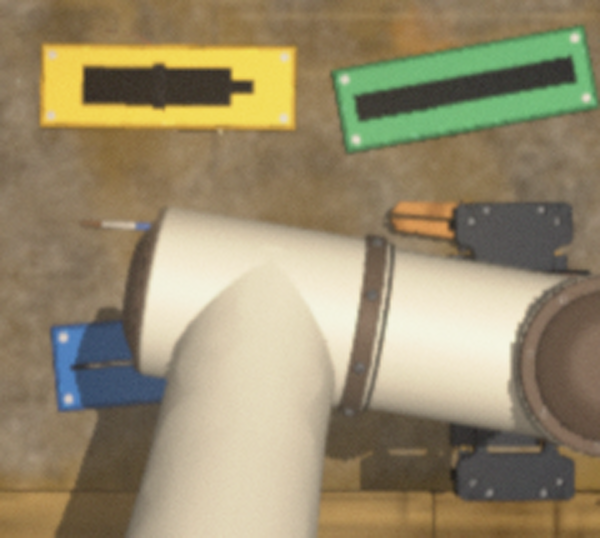

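View pics/w9.png

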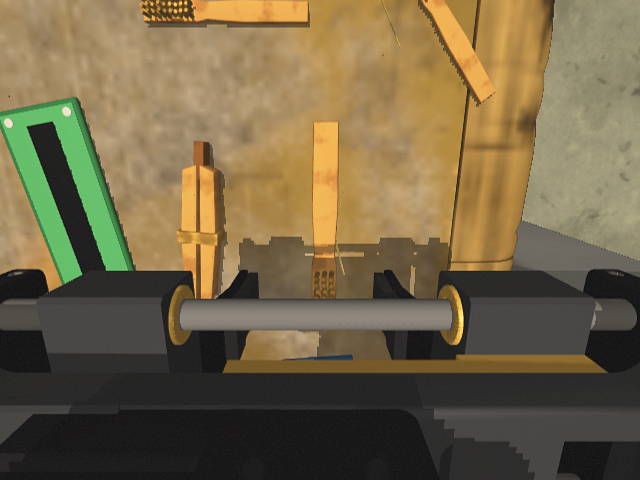

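```bash
python3 - <<'E'
from h import *
c=optics.capture("wrist")
print(bp(c,[[314,122],[337,122],[313,247],[337,245]],.010)*1000)
print("clamp wedge end, band", bp(c,[[201,141],[211,142]],.014)*1000,bp(c,[[180,238],[222,238],[201,238]],.022)*1000, "green",bp(c,[[8,123],[66,112]],.005)*1000)
E
```

```text
[[ 456.3999302  -321.08453717]
 [ 438.48321392 -321.17409268]
 [ 456.72843107 -219.58882847]
 [ 436.1865647  -221.60550473]]
clamp wedge end, band [[ 544.81155581 -306.25301182]
 [ 536.98944359 -305.54728344]] [[ 565.71572467 -229.53640143]
 [ 531.05286892 -229.91352314]
 [ 548.36466261 -229.7251759 ]] green [[ 703.3595812  -319.47223256]
 [ 654.4180463  -328.02373293]]
```

>>> servo_tool(
  deltas=[
    {"slide":[0.15,0.2,0.6],"spin":0.04},
    {"slide":[0,0,0.9],"spin":0},
    {"slide":[0,0,0.9],"spin":0},
    {"slide":[0,0,0.9],"spin":0},
    {"slide":[0,0,0.4],"spin":0},
    {"slide":[0,0,0],"spin":0},
  ],
)

```text
time_s: 12.15
tcp_pos: [0.4512, -0.2282, 0.0315]
ee_rot: [[0.01, -1.0, 0.022], [-1.0, -0.01, 0.005], [-0.005, -0.022, -1.0]]
wrist_force: [-0.0, 0.1, -0.1]
gripper_width: 0.683
```

```bash
python3 - <<'E'
from h import *
go((.447,-.235,.004),-90)
E
```

```text
t 12.15 p [ 0.4512 -0.2282  0.0315] h -89.42 spin units 0.073 slide units [0.27 0.17 1.1 ] F [-0.   0.1 -0.1] w 0.683 j [ -9.  24. -30.  -1. -35.  10.]
```

>>> servo_tool(
  deltas=[
    {"slide":[0.15,0.1,0.5],"spin":0.07},
    {"slide":[0.1,0.06,0.5],"spin":0},
    {"slide":[0,0,0.05],"spin":0},
    {"slide":[0,0,0],"spin":0},
  ],
)

```text
time_s: 12.55
tcp_pos: [0.4512, -0.2336, 0.0083]
ee_rot: [[0.004, -1.0, 0.028], [-1.0, -0.004, 0.004], [-0.004, -0.028, -1.0]]
wrist_force: [-0.0, 0.1, -0.0]
gripper_width: 0.687
```

>>> servo_tool(
  deltas=[
    {"slide":[0,0,0],"spin":0},
    {"slide":[0,0,0],"spin":0},
    {"slide":[0,0,0],"spin":0},
    {"slide":[0,0,0],"spin":0},
    {"slide":[0,0,0],"spin":0},
    {"slide":[0,0,0],"spin":0},
    {"slide":[0,0,0],"spin":0},
    {"slide":[0,0,0],"spin":0},
    {"slide":[0,0,0],"spin":0},
  ],
  gripper=255,
)

```text
time_s: 13.45
tcp_pos: [0.4534, -0.2336, 0.0115]
ee_rot: [[0.005, -0.999, 0.034], [-1.0, -0.005, 0.002], [-0.002, -0.034, -0.999]]
wrist_force: [0.5, 0.6, -0.1]
gripper_width: 0.024
```

```bash
python3 - <<'E'
from h import *
go((.447,-.235,.004),-90)
E
```

```text
t 13.45 p [ 0.4534 -0.2336  0.0115] h -89.69 spin units 0.039 slide units [0.05 0.26 0.3 ] F [ 0.5  0.6 -0.1] w 0.024 j [ -9.  26. -31.  -1. -32.  10.]
```

The drift lifted the fingers above the stick and they shut on nothing. I'll open them and look.

>>> servo_tool(
  deltas=[
    {"slide":[0,0,0],"spin":0},
    {"slide":[0,0,0],"spin":0},
    {"slide":[0,0,0],"spin":0},
    {"slide":[0,0,0],"spin":0},
    {"slide":[0,0,0],"spin":0},
    {"slide":[0,0,0],"spin":0},
  ],
  gripper=80,
)

```text
time_s: 14.05
tcp_pos: [0.4534, -0.2336, 0.0114]
ee_rot: [[0.005, -0.999, 0.034], [-1.0, -0.005, 0.002], [-0.002, -0.034, -0.999]]
wrist_force: [-0.9, -0.4, -0.5]
gripper_width: 0.478
```

```bash
python3 - <<'E'
from h import *
go((.447,-.235,.004),-90);print(sense()["ee_rot"])
c=optics.capture("wrist");f=c["frame"][:,:,::-1];cv2.imwrite("pics/w10.png",f)
E
```

```text
t 14.05 p [ 0.4534 -0.2336  0.0114] h -89.7 spin units 0.038 slide units [0.05 0.25 0.29] F [-0.9 -0.4 -0.5] w 0.478 j [ -9.  26. -31.  -1. -32.  10.]
[[ 0.00530858 -0.99940908  0.0339604 ]
 [-0.99998337 -0.00522904  0.00243071]
 [-0.00225169 -0.03397274 -0.99942022]]
```

View pics/w10.png

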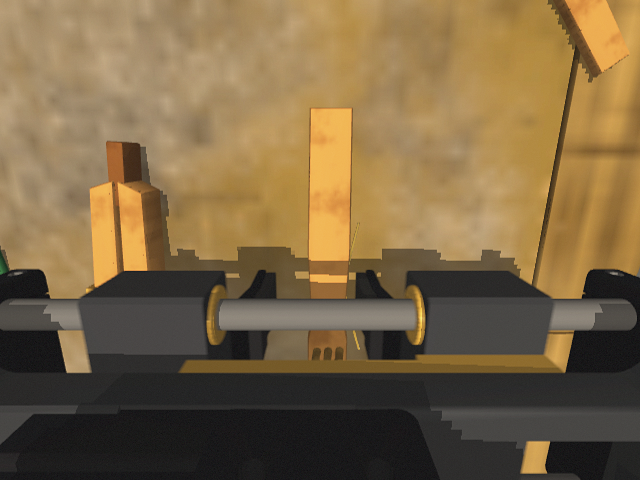

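>>> servo_tool(
  deltas=[
    {"slide":[0.04,0.25,0.1],"spin":0.03},
    {"slide":[0,0,0.2],"spin":0},
    {"slide":[0,0,0],"spin":0},
    {"slide":[0,0,0],"spin":0},
  ],
)

```text
time_s: 14.5
tcp_pos: [0.4464, -0.2347, 0.0028]
ee_rot: [[0.001, -0.999, 0.033], [-1.0, -0.001, 0.003], [-0.003, -0.033, -0.999]]
wrist_force: [0.1, -1.0, -1.3]
gripper_width: 0.683
```

```bash
python3 - <<'E'
from h import *
go((.447,-.235,.004),-90);print(np.round(sense()["ee_rot"],3))
E
```

```text
t 14.5 p [ 0.4464 -0.2347  0.0028] h -89.97 spin units 0.004 slide units [ 0.01 -0.02 -0.05] F [ 0.1 -1.  -1.3] w 0.683 j [-10.  26. -32.  -1. -30.  10.]
[[ 0.001 -0.999  0.033]
 [-1.    -0.001  0.003]
 [-0.003 -0.033 -0.999]]
```

>>> servo_tool(
  deltas=[
    {"slide":[0,0,0],"spin":0},
    {"slide":[0,0,0],"spin":0},
    {"slide":[0,0,0],"spin":0},
    {"slide":[0,0,0],"spin":0},
    {"slide":[0,0,0],"spin":0},
    {"slide":[0,0,0],"spin":0},
  ],
  gripper=255,
)

```text
time_s: 15.1
tcp_pos: [0.4468, -0.2348, 0.0029]
ee_rot: [[0.001, -0.999, 0.034], [-1.0, -0.001, 0.002], [-0.002, -0.034, -0.999]]
wrist_force: [-0.2, -0.2, -1.4]
gripper_width: 0.251
```

```bash
python3 - <<'E'
from h import *
go((.447,-.235,.004),-90);print(np.round(sense()["ee_rot"],3))
E
```

```text
t 15.1 p [ 0.4468 -0.2348  0.0029] h -89.96 spin units 0.005 slide units [ 0.01 -0.01 -0.04] F [-0.2 -0.2 -1.4] w 0.251 j [-10.  26. -32.  -1. -30.  10.]
[[ 0.001 -0.999  0.034]
 [-1.    -0.001  0.002]
 [-0.002 -0.034 -0.999]]
```

>>> servo_tool(
  deltas=[
    {"slide":[0,0,0],"spin":0},
    {"slide":[0,0,-0.4],"spin":0},
    {"slide":[0,0,-0.8],"spin":0},
    {"slide":[0,0,-1],"spin":0},
    {"slide":[0,0,-1],"spin":0},
    {"slide":[0,-0.5,-0.6],"spin":-0.6},
    {"slide":[0,-0.9,0],"spin":-0.6},
    {"slide":[0,-0.9,0],"spin":0},
    {"slide":[0,-0.9,0],"spin":0},
    {"slide":[0,-0.9,0],"spin":0},
  ],
)

```text
time_s: 16.1
tcp_pos: [0.5437, -0.2212, 0.1111]
ee_rot: [[0.172, -0.985, 0.034], [-0.985, -0.172, 0.003], [0.003, -0.034, -0.999]]
wrist_force: [0.4, -0.3, -0.5]
gripper_width: 0.246
```

```bash
python3 - <<'E'
from h import *
go((.6617,-.234,.05),-79.6);print(np.round(sense()["ee_rot"],3))
E
```

```text
t 16.1 p [ 0.5437 -0.2212  0.1111] h -80.12 spin units -0.065 slide units [ 1.36 -4.55  2.44] F [ 0.4 -0.3 -0.5] w 0.246 j [ -7.  23. -15.  -1. -50.  17.]
[[ 0.172 -0.985  0.034]
 [-0.985 -0.172  0.003]
 [ 0.003 -0.034 -0.999]]
```

>>> servo_tool(
  deltas=[
    {"slide":[0.25,-0.9,0],"spin":0},
    {"slide":[0.25,-0.9,0],"spin":0},
    {"slide":[0.25,-0.9,0],"spin":0},
    {"slide":[0.25,-0.9,0.3],"spin":-0.06},
    {"slide":[0.25,-0.6,0.5],"spin":0},
    {"slide":[0,0,0.5],"spin":0},
    {"slide":[0,0,0.5],"spin":0},
    {"slide":[0,0,0],"spin":0},
  ],
)

```text
time_s: 16.9
tcp_pos: [0.6584, -0.2325, 0.0722]
ee_rot: [[0.181, -0.983, 0.036], [-0.983, -0.181, 0.004], [0.003, -0.036, -0.999]]
wrist_force: [-0.9, 0.5, -1.1]
gripper_width: 0.245
```

```bash
python3 - <<'E'
from h import *
go((.6617,-.234,.01),-79.6);print(np.round(sense()["ee_rot"],3))
c=optics.capture("wrist");f=c["frame"][:,:,::-1];cv2.imwrite("pics/w11.png",f[:380])
E
```

```text
t 16.9 p [ 0.6584 -0.2325  0.0722] h -79.55 spin units 0.006 slide units [ 0.08 -0.12  2.49] F [-0.9  0.5 -1.1] w 0.245 j [ -6.  35.   0.  -1. -53.  17.]
[[ 0.181 -0.983  0.036]
 [-0.983 -0.181  0.004]
 [ 0.003 -0.036 -0.999]]
```

View pics/w11.png

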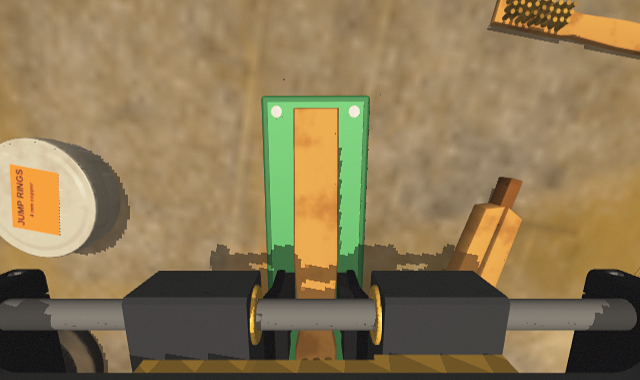

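>>> servo_tool(
  deltas=[
    {"slide":[0.08,-0.12,0.5],"spin":0},
    {"slide":[0,0,0.7],"spin":0},
    {"slide":[0,0,0.6],"spin":0},
    {"slide":[0,0,0.3],"spin":0},
    {"slide":[0,0,0],"spin":0},
    {"slide":[0,0,0],"spin":0},
  ],
)

```text
time_s: 17.55
tcp_pos: [0.6645, -0.2346, 0.0206]
ee_rot: [[0.182, -0.983, 0.041], [-0.983, -0.182, 0.002], [0.006, -0.04, -0.999]]
wrist_force: [-0.1, -0.3, -0.7]
gripper_width: 0.243
```

```bash
python3 - <<'E'
from h import *
go((.6617,-.234,.009),-79.6);print(np.round(sense()["ee_rot"],3))
c=optics.capture("wrist");f=c["frame"][:,:,::-1];cv2.imwrite("pics/w12.png",cv2.resize(f[60:300,220:420],None,fx=2.5,fy=2.5))
E
```

```text
t 17.55 p [ 0.6645 -0.2346  0.0206] h -79.53 spin units 0.009 slide units [-0.04  0.11  0.46] F [-0.1 -0.3 -0.7] w 0.243 j [ -7.  39.  -2.  -1. -47.  17.]
[[ 0.182 -0.983  0.041]
 [-0.983 -0.182  0.002]
 [ 0.006 -0.04  -0.999]]
```

View pics/w12.png

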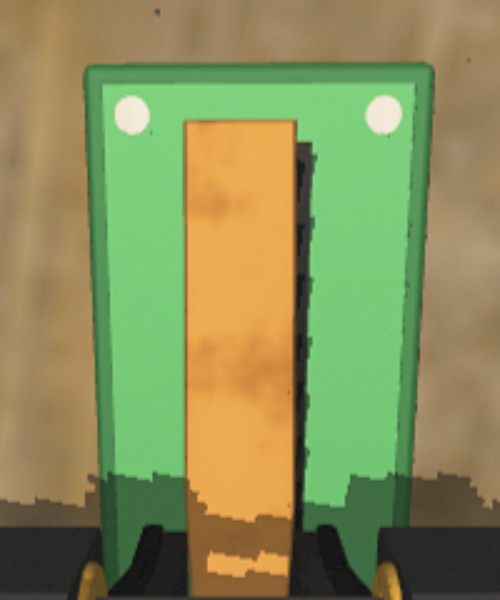

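```bash
python3 - <<'E'
from h import *
c=optics.capture("wrist")
cx=lambda u,v:[220+u/2.5,60+v/2.5]
print("outline end right corner",bp(c,[cx(314,142),cx(306,400)],.005)*1000,"screws",bp(c,[cx(132,115),cx(384,115)],.005)*1000)
print("brush end",bp(c,[cx(185,121),cx(297,121),cx(295,400),cx(186,400)],.0275)*1000)
E
```

```text
outline end right corner [[ 666.44342666 -321.88277969]
 [ 657.46640394 -270.28441479]] screws [[ 703.16564593 -320.42435525]
 [ 653.89724109 -329.25800798]]
brush end [[ 689.78906731 -318.84137262]
 [ 670.60896374 -322.28531191]
 [ 661.20292995 -273.99799838]
 [ 681.39705317 -270.10471769]]
```

>>> servo_tool(
  deltas=[
    {"slide":[-0.04,0.15,0.2],"spin":0},
    {"slide":[0,0,0.18],"spin":0},
    {"slide":[0,0,0],"spin":0},
    {"slide":[0,0,0],"spin":0},
  ],
)

```text
time_s: 18.05
tcp_pos: [0.6618, -0.2344, 0.0124]
ee_rot: [[0.182, -0.982, 0.044], [-0.983, -0.182, 0.001], [0.007, -0.044, -0.999]]
wrist_force: [0.2, -1.1, -0.8]
gripper_width: 0.246
```

```bash
python3 - <<'E'
from h import *
go((.6607,-.2335,.009),-79.6);print(np.round(sense()["ee_rot"],3))
c=optics.capture("wrist");f=c["frame"][:,:,::-1];cv2.imwrite("pics/w13.png",cv2.resize(f[60:300,220:420],None,fx=2.5,fy=2.5))
E
```

```text
t 18.05 p [ 0.6618 -0.2344  0.0124] h -79.52 spin units 0.01 slide units [-0.04  0.04  0.14] F [ 0.2 -1.1 -0.8] w 0.246 j [ -7.  39.  -2.  -1. -46.  17.]
[[ 0.182 -0.982  0.044]
 [-0.983 -0.182  0.001]
 [ 0.007 -0.044 -0.999]]
```

View pics/w13.png

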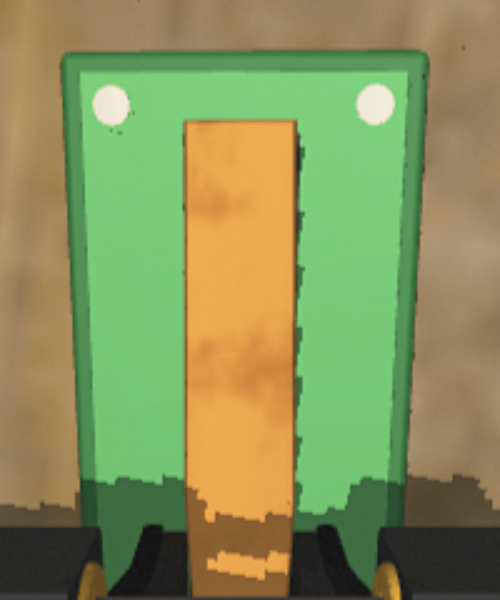

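```bash
python3 - <<'E'
from h import *
c=optics.capture("wrist")
cx=lambda u,v:[220+u/2.5,60+v/2.5]
s=bp(c,[cx(111,104),cx(375,104)],.005)*1000;m=s.mean(0)
d=(s[0]-s[1])/np.linalg.norm(s[0]-s[1]);ax=np.array([-d[1],d[0]]); print(s,d,ax)
for z in(.0185,.0195,.021):
  b=bp(c,[cx(185,121),cx(297,121),cx(295,400),cx(186,400)],z)*1000
  print(z,[((p-m)@ax,(p-m)@d) for p in b])
E
```

```text
[[ 703.23729981 -320.63320418]
 [ 654.07913462 -329.40630752]] [0.98444539 0.17569088] [-0.17569088  0.98444539]
0.0185 [(np.float64(4.715347164725416), np.float64(9.455116692258244)), (np.float64(4.700146142185134), np.float64(-10.13386187819351)), (np.float64(54.11777223146029), np.float64(-10.91920451178702)), (np.float64(54.42044239219446), np.float64(9.74471607259316))]
0.0195 [(np.float64(4.840815027672099), np.float64(9.3503237701831)), (np.float64(4.8257116548448735), np.float64(-10.112817335573586)), (np.float64(53.92588429671566), np.float64(-10.89311501362882)), (np.float64(54.2266101373043), np.float64(9.638062795642064))]
0.021 [(np.float64(5.029016822092079), np.float64(9.193134387070318)), (np.float64(5.0140599238345205), np.float64(-10.081250521643753)), (np.float64(53.638052394598745), np.float64(-10.853980766391572)), (np.float64(53.93586175496907), np.float64(9.478082880215418))]
```

>>> servo_tool(
  deltas=[
    {"slide":[0,0,0.14],"spin":0},
    {"slide":[0,0,0],"spin":0},
    {"slide":[0,0,0],"spin":0},
  ],
)

```text
time_s: 18.45
tcp_pos: [0.6624, -0.2344, 0.0089]
ee_rot: [[0.182, -0.982, 0.045], [-0.983, -0.182, 0.001], [0.007, -0.045, -0.999]]
wrist_force: [0.0, 0.1, -0.0]
gripper_width: 0.248
```

```bash
python3 - <<'E'
from h import *
go((.6618,-.2344,.008),-79.6)
E
```

```text
t 18.45 p [ 0.6624 -0.2344  0.0089] h -79.52 spin units 0.01 slide units [-0.01  0.02  0.04] F [ 0.   0.1 -0. ] w 0.248 j [ -7.  39.  -3.  -1. -46.  17.]
```

>>> servo_tool(
  deltas=[
    {"slide":[0,0,0.03],"spin":0},
    {"slide":[0,0,0],"spin":0},
  ],
)

```text
time_s: 18.65
tcp_pos: [0.6624, -0.2345, 0.0083]
ee_rot: [[0.182, -0.982, 0.045], [-0.983, -0.182, 0.001], [0.007, -0.045, -0.999]]
wrist_force: [-0.2, -0.1, 0.7]
gripper_width: 0.247
```

>>> servo_tool(
  deltas=[
    {"slide":[0,0,0],"spin":0},
    {"slide":[0,0,0],"spin":0},
    {"slide":[0,0,0],"spin":0},
    {"slide":[0,0,0],"spin":0},
    {"slide":[0,0,0],"spin":0},
    {"slide":[0,0,-0.4],"spin":0},
    {"slide":[0,0,-0.9],"spin":0},
    {"slide":[0,0,-1],"spin":0},
    {"slide":[0,0,-1],"spin":0},
    {"slide":[0,0,-0.8],"spin":0},
  ],
  gripper=70,
)

```text
time_s: 19.65
tcp_pos: [0.656, -0.2344, 0.1131]
ee_rot: [[0.182, -0.983, 0.039], [-0.983, -0.182, 0.002], [0.005, -0.039, -0.999]]
wrist_force: [0.5, -0.5, -0.0]
gripper_width: 0.724
```

```bash
python3 - <<'E'
from h import *
go((.6618,-.2344,.12),-79.6)
c=optics.capture("wrist");f=c["frame"][:,:,::-1];cv2.imwrite("pics/w14.png",f)
E
```

```text
t 19.65 p [ 0.656  -0.2344  0.1131] h -79.51 spin units 0.011 slide units [ 0.04 -0.23 -0.28] F [ 0.5 -0.5 -0. ] w 0.724 j [ -7.  33.   2.  -0. -57.  17.]
```

View pics/w14.png

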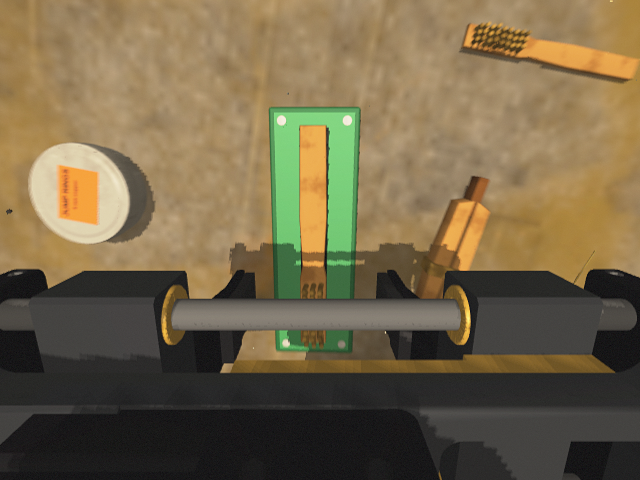

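```bash
python3 - <<'E'
from h import *
c=optics.capture("top");f=cv2.imread("pics/top0.png")[:,:,::-1]
hsv=cv2.cvtColor(np.ascontiguousarray(f),cv2.COLOR_RGB2HSV);H,s,V=[hsv[...,i].astype(int) for i in range(3)]
m=np.zeros(f.shape[:2],bool);m[202:226,368:442]=1
mm=(m&(s>135)&(H<19))|(m&(s>120)&(V<120));mm=cv2.morphologyEx(mm.astype(np.uint8),cv2.MORPH_CLOSE,np.ones((3,3)))
o=f[195:232,360:450,::-1].copy();o2=cv2.resize(o,None,fx=8,fy=8,interpolation=0);k=cv2.resize(mm[195:232,360:450]*255,None,fx=8,fy=8,interpolation=0)
cv2.imwrite("pics/k.png",np.vstack([o2,cv2.cvtColor(k,cv2.COLOR_GRAY2BGR)]))
print(rect(c,mm,.014))
E
```

```text
{'n': 873, 'mid': array([ 551.1, -240.8]), 'mar': (550.8, -240.8, 136.3, 35.4), 'mean': array([ 551.5, -235.9]), 'len': np.float64(136.8), 'wid': np.float64(35.9), 'ang': np.float64(-4.72)}
```

View pics/k.png

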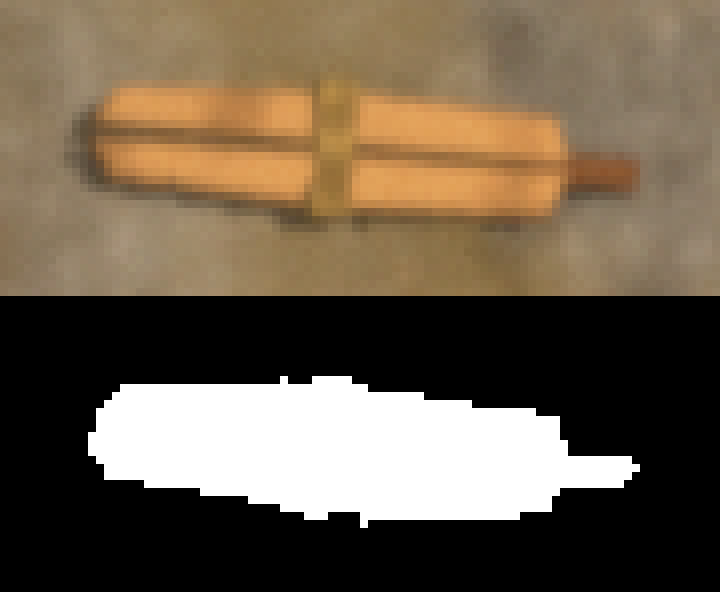

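```bash
python3 - <<'E'
from h import *
c=optics.capture("top");px=lambda u,v:[360+u/8-.5,195+v/8-.5]
print("band",bp(c,[px(335,148)],.022)*1000,"ends",bp(c,[px(94,137),px(638,174)],.012)*1000,"slit",bp(c,[px(110,130),px(560,165)],.020)*1000,"jaw ends",bp(c,[px(96,137),px(567,170)],.012)*1000)
# yellow outline features
f=cv2.imread("pics/top0.png");cv2.imwrite("pics/k2.png",cv2.resize(f[140:180,228:338],None,fx=7,fy=7,interpolation=0))
go((.548,-.252,.12),-94.6)
E
```

```text
band [[ 552.43758374 -232.56879671]] ends [[ 556.13157618 -173.23152496]
 [ 546.68309688 -310.02900932]] slit [[ 557.17252869 -176.61580676]
 [ 548.30745607 -288.96578903]] jaw ends [[ 556.13118686 -173.73555634]
 [ 547.70483776 -292.20364545]]
t 19.8 p [ 0.6567 -0.2345  0.1134] h -79.52 spin units 1.885 slide units [ 1.05  4.28 -0.27] F [ 0.1 -0.1 -0.5] w 0.726 j [ -7.  33.   2.  -0. -57.  17.]
```

View pics/k2.png

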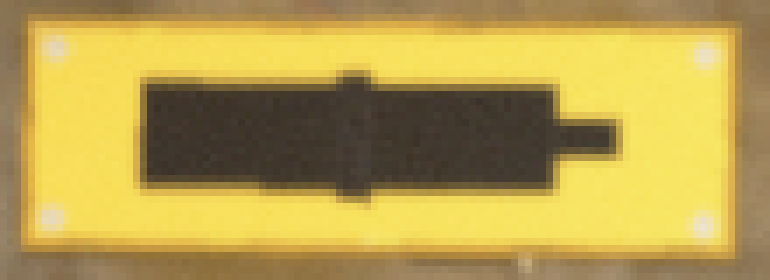

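>>> servo_tool(
  deltas=[
    {"slide":[0,0.8,0],"spin":0.9},
    {"slide":[0.2,0.8,0],"spin":0.9},
    {"slide":[0.3,0.9,0],"spin":0},
    {"slide":[0.3,0.9,0],"spin":0},
    {"slide":[0.2,0.6,0],"spin":0},
    {"slide":[0,0,0],"spin":0},
    {"slide":[0,0,0],"spin":0},
  ],
)

```text
time_s: 20.5
tcp_pos: [0.548, -0.2581, 0.1016]
ee_rot: [[-0.08, -0.996, 0.03], [-0.997, 0.08, 0.006], [-0.009, -0.029, -1.0]]
wrist_force: [-0.2, 0.4, -0.0]
gripper_width: 0.726
```

```bash
python3 - <<'E'
from h import *
go((.550,-.2605,.005),-94.4);print(np.round(sense()["ee_rot"],3))
c=optics.capture("wrist");f=c["frame"][:,:,::-1];cv2.imwrite("pics/w15.png",f[:380])
E
```

```text
t 20.5 p [ 0.548  -0.2581  0.1016] h -94.59 spin units -0.024 slide units [ 0.09 -0.09  3.86] F [-0.2  0.4 -0. ] w 0.726 j [-10.  26. -12.  -1. -50.   6.]
[[-0.08  -0.996  0.03 ]
 [-0.997  0.08   0.006]
 [-0.009 -0.029 -1.   ]]
```

View pics/w15.png

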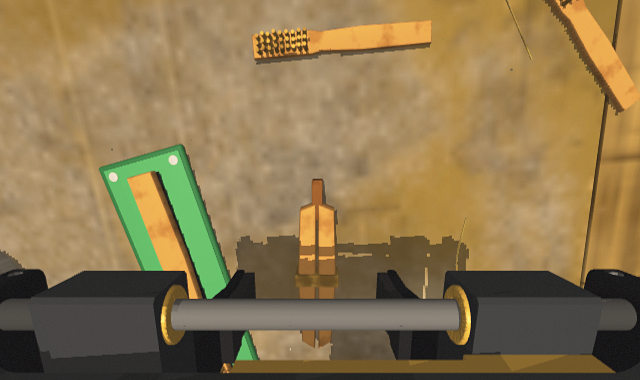

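>>> servo_tool(
  deltas=[
    {"slide":[0.05,0,0.5],"spin":0},
    {"slide":[0,0,0.8],"spin":0},
    {"slide":[0,0,0.8],"spin":0},
    {"slide":[0,0,0.8],"spin":0},
    {"slide":[0,0,0.5],"spin":0},
    {"slide":[0,0,0],"spin":0},
  ],
)

```text
time_s: 21.15
tcp_pos: [0.5545, -0.2576, 0.0088]
ee_rot: [[-0.077, -0.997, 0.029], [-0.997, 0.078, 0.007], [-0.009, -0.029, -1.0]]
wrist_force: [-0.4, -0.6, -0.7]
gripper_width: 0.728
```

```bash
python3 - <<'E'
from h import *
go((.550,-.2605,.005),-94.4);print(np.round(sense()["ee_rot"],3))
E
```

```text
t 21.15 p [ 0.5545 -0.2576  0.0088] h -94.43 spin units -0.004 slide units [0.13 0.17 0.15] F [-0.4 -0.6 -0.7] w 0.728 j [-10.  33. -16.  -1. -40.   6.]
[[-0.077 -0.997  0.029]
 [-0.997  0.078  0.007]
 [-0.009 -0.029 -1.   ]]
```

>>> servo_tool(
  deltas=[
    {"slide":[0.12,0.15,0.12],"spin":0},
    {"slide":[0,0,0],"spin":0},
    {"slide":[0,0,0],"spin":0},
  ],
)

```text
time_s: 21.45
tcp_pos: [0.5516, -0.2607, 0.006]
ee_rot: [[-0.076, -0.997, 0.031], [-0.997, 0.077, 0.006], [-0.008, -0.03, -1.0]]
wrist_force: [0.6, 0.7, -0.1]
gripper_width: 0.727
```

>>> servo_tool(
  deltas=[
    {"slide":[0,0,0],"spin":0},
    {"slide":[0,0,0],"spin":0},
    {"slide":[0,0,0],"spin":0},
    {"slide":[0,0,0],"spin":0},
    {"slide":[0,0,0],"spin":0},
    {"slide":[0,0,0],"spin":0},
    {"slide":[0,0,0],"spin":0},
  ],
  gripper=255,
)

```text
time_s: 22.15
tcp_pos: [0.553, -0.2611, 0.0088]
ee_rot: [[-0.076, -0.996, 0.036], [-0.997, 0.076, 0.005], [-0.008, -0.035, -0.999]]
wrist_force: [0.1, 0.5, -1.1]
gripper_width: 0.312
```

```bash
python3 - <<'E'
from h import *
go((.550,-.2605,.005),-94.4);print(np.round(sense()["ee_rot"],3))
E
```

```text
t 22.15 p [ 0.553  -0.2611  0.0088] h -94.37 spin units 0.003 slide units [-0.01  0.12  0.15] F [ 0.1  0.5 -1.1] w 0.312 j [-10.  33. -16.  -1. -39.   7.]
[[-0.076 -0.996  0.036]
 [-0.997  0.076  0.005]
 [-0.008 -0.035 -0.999]]
```

>>> servo_tool(
  deltas=[
    {"slide":[0,0,0],"spin":0},
    {"slide":[0,0,0],"spin":0},
    {"slide":[0,0,-0.4],"spin":0},
    {"slide":[0,0,-0.7],"spin":0},
    {"slide":[0,0,-0.7],"spin":0},
    {"slide":[0,0,0],"spin":0},
  ],
)

```text
time_s: 22.75
tcp_pos: [0.551, -0.2613, 0.0558]
ee_rot: [[-0.076, -0.997, 0.034], [-0.997, 0.076, 0.005], [-0.008, -0.034, -0.999]]
wrist_force: [0.7, -0.3, -0.6]
gripper_width: 0.315
```

```bash
python3 - <<'E'
from h import *
go((.6642,-.0121,.0138),-90.8);print(np.round(sense()["ee_rot"],3))
f=optics.capture("side")["frame"][:,:,::-1];cv2.imwrite("pics/s2.png",f)
f=optics.capture("top")["frame"][:,:,::-1];cv2.imwrite("pics/t2.png",f)
a=cv2.imread("pics/top0.png")[0:145,10:250];b=cv2.imread("pics/side0.png")[0:145,290:530]
cv2.imwrite("pics/hood.png",cv2.resize(np.vstack([a,b]),None,fx=2.06,fy=2.06,interpolation=2))
E
```

```text
t 22.75 p [ 0.551  -0.2613  0.0558] h -94.37 spin units -0.446 slide units [-10.03  -4.39   1.68] F [ 0.7 -0.3 -0.6] w 0.315 j [-11.  29. -14.  -1. -45.   7.]
[[-0.076 -0.997  0.034]
 [-0.997  0.076  0.005]
 [-0.008 -0.034 -0.999]]
```

View pics/s2.png

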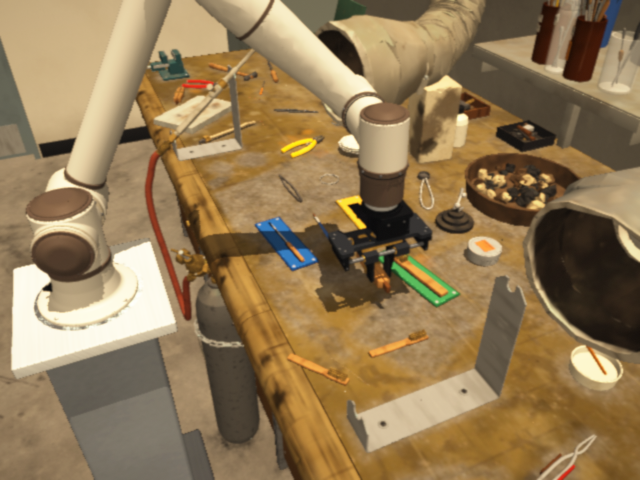

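View pics/t2.png

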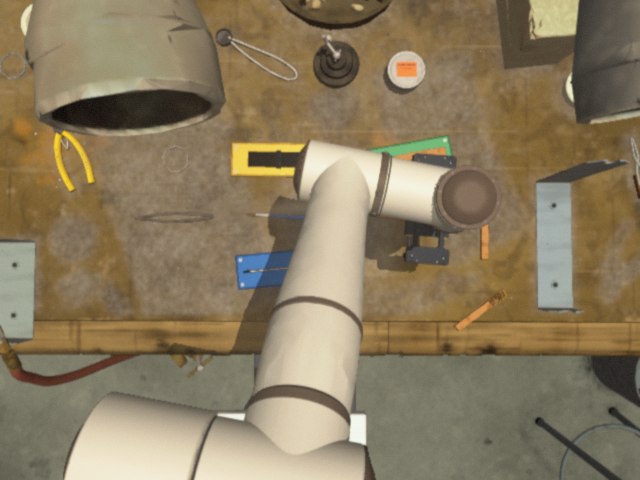

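View pics/hood.png

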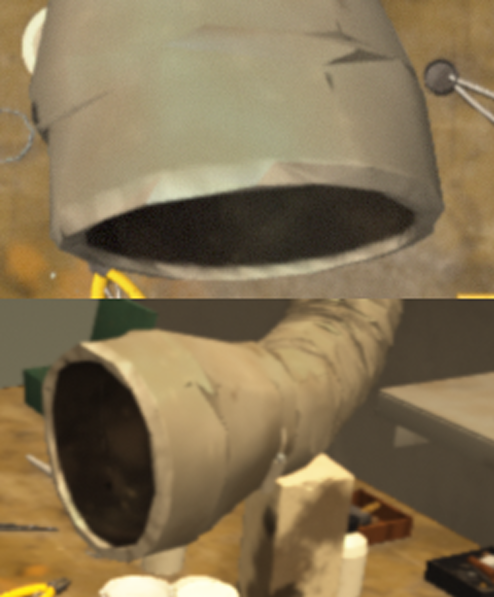

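```bash
cat > hood.py <<'E'
from h import *
from scipy.optimize import least_squares
a=optics.capture("top");b=optics.capture("side")
print("cap",tri(a,(468,198),b,(384,113)))
t=np.linspace(0,2*np.pi,361)
def circ(p):
    n=np.array([np.cos(p[4])*np.cos(p[3]),np.cos(p[4])*np.sin(p[3]),np.sin(p[4])])
    e1=np.cross(n,[0,0,1]);e1/=np.linalg.norm(e1);e2=np.cross(e1,n)
    return p[:3]+p[5]*(np.outer(np.cos(t),e1)+np.outer(np.sin(t),e2))
def ext(p):
    C=circ(p);A=proj(a,C);B=proj(b,C)
    return np.array([A[:,0].min(),A[:,0].max(),A[:,1].max(),A[:,1].min(),B[:,0].min(),B[:,0].max(),B[:,1].min(),B[:,1].max()])
tg=np.array([39,224,135,82,313,369,20,126.])
for az in(180,160,200):
    s=least_squares(lambda p:ext(p)-tg,[.68,.22,.28,np.radians(az),.2,.14])
    p=s.x;print(p[:3].round(3),np.degrees(p[3:5]).round(1),p[5].round(3),s.fun.round(1))
C=circ(p)
for i in range(0,360,30):print(C[i].round(3))
E
python3 hood.py
```

```text
cap (array([ 0.538, -0.265,  0.414]), array([ 0., -0.]))
[0.677 0.197 0.311] [ 1.871e+02 -1.000e-01] 0.128 [ 0.1 -0.2  0.   0.1  0.1  0.1 -0.3  0.2]
[0.677 0.197 0.311] [ 1.871e+02 -1.000e-01] 0.128 [ 0.1 -0.2  0.   0.1  0.1  0.1 -0.3  0.2]
[0.677 0.197 0.311] [ 1.871e+02 -1.000e-01] 0.128 [ 0.1 -0.2  0.   0.1  0.1  0.1 -0.3  0.2]
[0.661 0.324 0.311]
[0.663 0.307 0.375]
[0.669 0.261 0.422]
[0.677 0.197 0.439]
[0.685 0.134 0.422]
[0.691 0.087 0.375]
[0.693 0.07  0.311]
[0.691 0.087 0.247]
[0.685 0.134 0.2  ]
[0.677 0.197 0.183]
[0.669 0.261 0.2  ]
[0.664 0.307 0.247]
```

The hood mouth fits a ring with centre (0.677, 0.197, 0.311) and radius 0.128. The wrist link should clear its rim by about 15 mm at the yellow mat. I'll shift sideways first with x kept back, then move forward slowly.

>>> servo_tool(
  deltas=[
    {"slide":[-0.5,0,-0.2],"spin":-0.4},
    {"slide":[-0.9,0,0],"spin":0},
    {"slide":[-0.9,0,0],"spin":0},
    {"slide":[-0.9,0,0],"spin":0},
    {"slide":[-0.9,0,0],"spin":0},
    {"slide":[-0.9,0,0],"spin":0},
    {"slide":[-0.9,0,0],"spin":0},
    {"slide":[-0.9,0,0],"spin":0},
    {"slide":[-0.9,0,0],"spin":0},
    {"slide":[-0.9,0,0],"spin":0},
  ],
)

```text
time_s: 23.95
tcp_pos: [0.5472, -0.0403, 0.048]
ee_rot: [[-0.026, -1.0, 0.007], [-1.0, 0.026, 0.007], [-0.008, -0.007, -1.0]]
wrist_force: [0.1, 0.6, -0.1]
gripper_width: 0.315
```

>>> servo_tool(
  deltas=[
    {"slide":[-0.6,0,0],"spin":0},
    {"slide":[0,0,0],"spin":0},
    {"slide":[0,0,0],"spin":0},
  ],
)

```text
time_s: 24.25
tcp_pos: [0.5465, -0.0226, 0.0461]
ee_rot: [[-0.023, -1.0, 0.003], [-1.0, 0.023, 0.007], [-0.007, -0.003, -1.0]]
wrist_force: [-0.2, -0.8, -1.4]
gripper_width: 0.318
```

```bash
python3 - <<'E'
from h import *
go((.6642,-.0121,.06),-90.8);print(np.round(sense()["ee_rot"],3))
f=optics.capture("top")["frame"][:,:,::-1];cv2.imwrite("pics/t3.png",f)
E
```

```text
t 24.25 p [ 0.5465 -0.0226  0.0461] h -91.29 spin units -0.061 slide units [-0.49 -4.7  -0.56] F [-0.2 -0.8 -1.4] w 0.318 j [ 14.  26. -23.  -0. -41. -15.]
[[-0.023 -1.     0.003]
 [-1.     0.023  0.007]
 [-0.007 -0.003 -1.   ]]
```

View pics/t3.png

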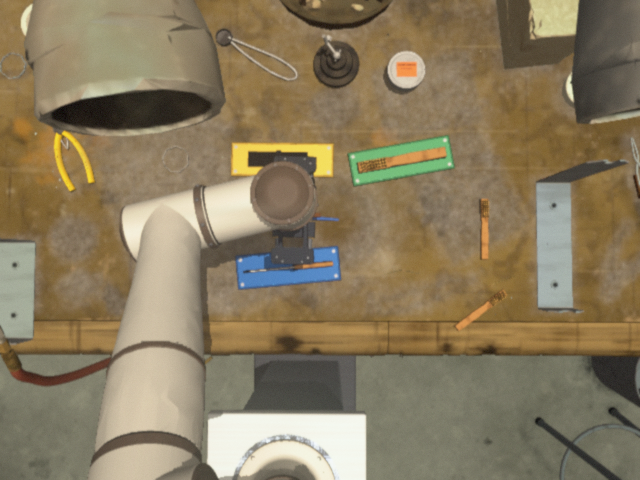

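```bash
python3 - <<'E'
from h import *
a=cv2.imread("pics/t3.png");cv2.imwrite("pics/t3c.png",cv2.resize(a[60:260,90:350],None,fx=3,fy=3,interpolation=2))
E
```

```text
(no output)
```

View pics/t3c.png

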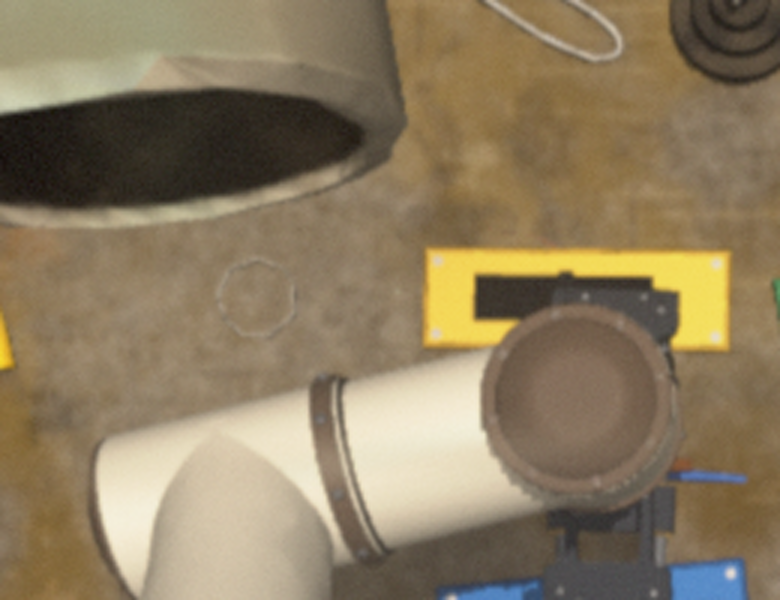

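```bash
python3 - <<'E'
from h import *
c=optics.capture("top");print(sense()["joints"])
e=bp(c,[[253.3,176],[200,185],[125,206.7]],.356);print(e.round(4))
lo=bp(c,[[270,232],[213,247]],.356);print("low",lo.round(4))
f=e+[.1177,.0105];print("final edge",f.round(4))
print("final edge px",proj(c,np.c_[f,[.324]*3]).round(1))
# hood corner positions at various z
for z in(.28,.311,.34):print(z,bp(c,[[225,100],[218,113],[206,120]],z).round(3))
E
```

```text
[ 14.37026471  25.61654596 -22.97779343  -0.49054411 -41.11182667
 -15.34900779]
[[0.5751 0.0167]
 [0.5626 0.0907]
 [0.5325 0.1947]]
low [[ 0.4974 -0.0068]
 [ 0.4767  0.0718]]
final edge [[0.6928 0.0272]
 [0.6803 0.1012]
 [0.6502 0.2052]]
final edge px [[249.7  98.9]
 [198.9 107.6]
 [127.4 128.2]]
0.28 [[0.705 0.072]
 [0.684 0.082]
 [0.674 0.101]]
0.311 [[0.695 0.066]
 [0.676 0.076]
 [0.665 0.094]]
0.34 [[0.687 0.06 ]
 [0.668 0.07 ]
 [0.658 0.087]]
```

>>> servo_tool(
  deltas=[
    {"slide":[-0.2,-0.8,0],"spin":-0.06},
    {"slide":[-0.2,-0.8,0],"spin":0},
    {"slide":[0,-0.8,0],"spin":0},
    {"slide":[0,-0.7,0],"spin":0},
    {"slide":[0,-0.4,0],"spin":0},
    {"slide":[0,0,0],"spin":0},
    {"slide":[0,0,0],"spin":0},
  ],
)

```text
time_s: 25.05
tcp_pos: [0.6347, -0.0212, 0.0452]
ee_rot: [[-0.024, -1.0, -0.001], [-1.0, 0.024, 0.006], [-0.006, 0.001, -1.0]]
wrist_force: [-0.4, -0.1, -0.9]
gripper_width: 0.321
```

```bash
python3 - <<'E'
from h import *
go((.6642,-.0121,.0138),-90.8);print(np.round(sense()["ee_rot"],3))
f=optics.capture("top")["frame"][:,:,::-1];cv2.imwrite("pics/t4.png",cv2.resize(f[60:260,90:350],None,fx=3,fy=3,interpolation=2))
f=optics.capture("wrist")["frame"][:,:,::-1];cv2.imwrite("pics/w16.png",f[:380])
E
```

```text
t 25.05 p [ 0.6347 -0.0212  0.0452] h -91.39 spin units -0.073 slide units [-0.38 -1.17  1.26] F [-0.4 -0.1 -0.9] w 0.321 j [ 12.  33. -10.  -0. -48. -14.]
[[-0.024 -1.    -0.001]
 [-1.     0.024  0.006]
 [-0.006  0.001 -1.   ]]
```

View pics/t4.png

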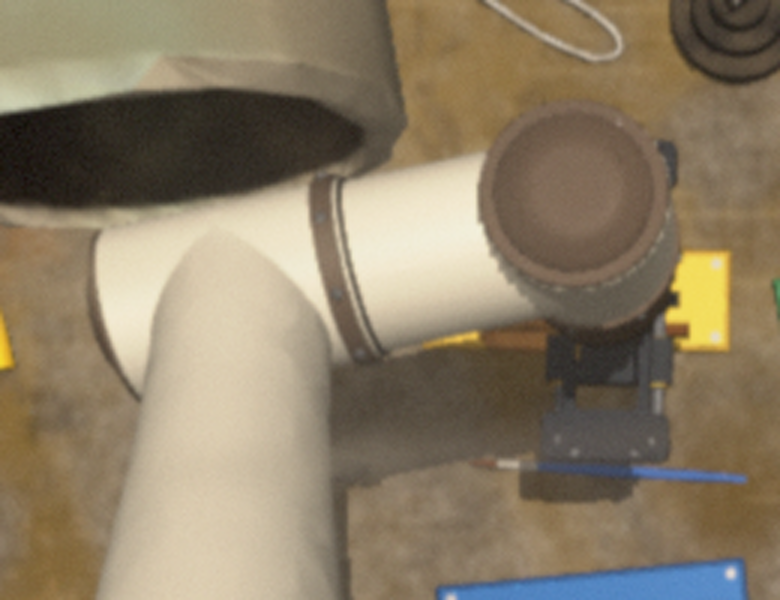

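View pics/w16.png

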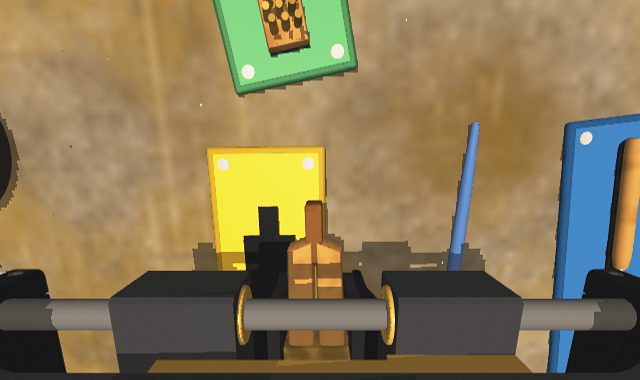

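The top view shows the wrist link would meet the hood rim near x = 0.664. So I'll set the clamp down about 20 mm short, at x ≈ 0.643. Then I'll push it home with shut fingers, which needs TCP x of only about 0.634.

>>> servo_tool(
  deltas=[
    {"slide":[-0.18,0,0.5],"spin":-0.07},
    {"slide":[-0.18,-0.15,0.4],"spin":0},
    {"slide":[0,-0.15,0.1],"spin":0},
    {"slide":[0,0,0],"spin":0},
    {"slide":[0,0,0],"spin":0},
  ],
)

```text
time_s: 25.65
tcp_pos: [0.6407, -0.0107, 0.0178]
ee_rot: [[-0.012, -1.0, -0.003], [-1.0, 0.012, 0.006], [-0.006, 0.003, -1.0]]
wrist_force: [-0.7, 0.3, -0.2]
gripper_width: 0.317
```

```bash
python3 - <<'E'
from h import *
go((.643,-.0121,.0138),-90.8);print(np.round(sense()["ee_rot"],3))
f=optics.capture("top")["frame"][:,:,::-1];cv2.imwrite("pics/t5.png",cv2.resize(f[60:260,90:350],None,fx=3,fy=3,interpolation=2))
f=optics.capture("wrist")["frame"][:,:,::-1];cv2.imwrite("pics/w17.png",cv2.resize(f[100:360,150:450],None,fx=2.3,fy=2.3))
E
```

```text
t 25.65 p [ 0.6407 -0.0107  0.0178] h -90.69 spin units 0.014 slide units [ 0.06 -0.09  0.16] F [-0.7  0.3 -0.2] w 0.317 j [ 13.  35. -10.  -1. -45. -14.]
[[-0.012 -1.    -0.003]
 [-1.     0.012  0.006]
 [-0.006  0.003 -1.   ]]
```

View pics/t5.png

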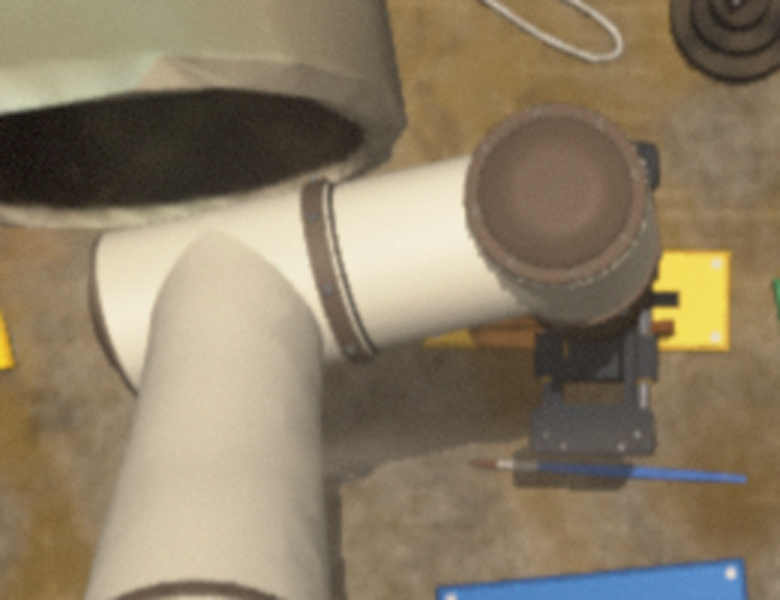

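View pics/w17.png

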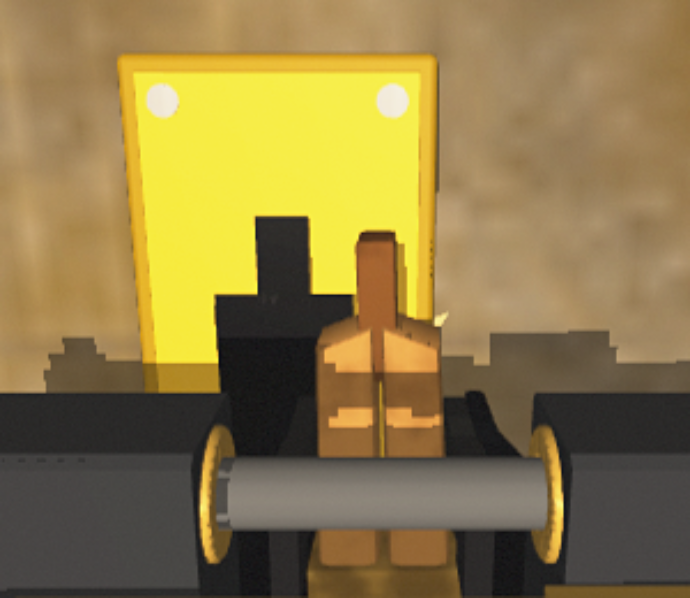

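```bash
python3 - <<'E'
from h import *
c=optics.capture("wrist");cx=lambda u,v:[150+u/2.3,100+v/2.3]
print("outl end",bp(c,[cx(282,216),cx(230,295),cx(315,295)],.005)*1000,"screws",bp(c,[cx(162,100),cx(392,100)],.005)*1000)
for z in(.015,.02,.025):print(z,"wedge end",bp(c,[cx(377,233),cx(377,243)],z)*1000)
for z in(.009,.02,.029):print(z,"jaw end",bp(c,[cx(345,340),cx(440,322),cx(378,325)],z)*1000)
E
```

```text
outl end [[662.93172477 -58.92357327]
 [675.83979272 -40.77040566]
 [656.1071648  -40.51222179]] screws [[687.86767547 -84.43463841]
 [637.847478   -83.81252164]]
0.015 wedge end [[641.47088534 -56.27110247]
 [641.50039811 -54.11097208]]
0.02 wedge end [[641.45181121 -57.01262395]
 [641.48042541 -54.91826289]]
0.025 wedge end [[641.43273708 -57.75414543]
 [641.46045271 -55.7255537 ]]
0.009 jaw end [[649.2098603  -30.70345579]
 [627.33553298 -34.71297254]
 [641.55392337 -34.18775229]]
0.02 jaw end [[648.66926691 -33.92953765]
 [628.20850633 -37.67995068]
 [641.50807332 -37.18867131]]
0.029 jaw end [[648.22696323 -36.56905917]
 [628.92275725 -40.10747825]
 [641.47055964 -39.64396869]]
```

>>> servo_tool(
  deltas=[
    {"slide":[0.06,-0.06,0.08],"spin":0.01},
    {"slide":[0,0,0.08],"spin":0},
    {"slide":[0,0,0],"spin":0},
    {"slide":[0,0,0],"spin":0},
  ],
)

```text
time_s: 26.2
tcp_pos: [0.6429, -0.0127, 0.0149]
ee_rot: [[-0.014, -1.0, -0.0], [-1.0, 0.014, 0.006], [-0.006, 0.001, -1.0]]
wrist_force: [0.2, 0.6, -0.1]
gripper_width: 0.318
```

```bash
python3 - <<'E'
from h import *
go((.643,-.0121,.0138),-90.8);print(np.round(sense()["ee_rot"],3))
E
```

```text
t 26.2 p [ 0.6429 -0.0127  0.0149] h -90.82 spin units -0.002 slide units [-0.02 -0.    0.04] F [ 0.2  0.6 -0.1] w 0.318 j [ 13.  35. -10.  -1. -45. -14.]
[[-0.014 -1.    -0.   ]
 [-1.     0.014  0.006]
 [-0.006  0.001 -1.   ]]
```

>>> servo_tool(
  deltas=[
    {"slide":[0,0,0.05],"spin":0},
    {"slide":[0,0,0],"spin":0},
  ],
)

```text
time_s: 26.4
tcp_pos: [0.6431, -0.0128, 0.0144]
ee_rot: [[-0.014, -1.0, 0.0], [-1.0, 0.014, 0.006], [-0.006, -0.0, -1.0]]
wrist_force: [-0.4, -0.7, -0.9]
gripper_width: 0.313
```

>>> servo_tool(
  deltas=[
    {"slide":[0,0,0],"spin":0},
    {"slide":[0,0,0],"spin":0},
    {"slide":[0,0,0],"spin":0},
    {"slide":[0,0,0],"spin":0},
    {"slide":[0,0,-0.3],"spin":0},
    {"slide":[0,0,-0.7],"spin":0},
    {"slide":[0,0,-0.9],"spin":0},
    {"slide":[0,0,-0.5],"spin":0},
    {"slide":[0,0,0],"spin":0},
  ],
  gripper=100,
)

```text
time_s: 27.3
tcp_pos: [0.6433, -0.0132, 0.0772]
ee_rot: [[-0.014, -1.0, 0.0], [-1.0, 0.014, 0.006], [-0.006, -0.0, -1.0]]
wrist_force: [0.3, -0.1, 0.7]
gripper_width: 0.607
```

```bash
python3 - <<'E'
from h import *
go((.59,-.002,.065),-90.8);print(np.round(sense()["ee_rot"],3))
c=optics.capture("wrist");f=c["frame"][:,:,::-1];cv2.imwrite("pics/w18.png",f[:380])
E
```

```text
t 27.3 p [ 0.6433 -0.0132  0.0772] h -90.8 spin units 0.001 slide units [-0.42  2.14  0.49] F [ 0.3 -0.1  0.7] w 0.607 j [ 13.  31.  -7.  -0. -52. -14.]
[[-0.014 -1.     0.   ]
 [-1.     0.014  0.006]
 [-0.006 -0.    -1.   ]]
```

View pics/w18.png

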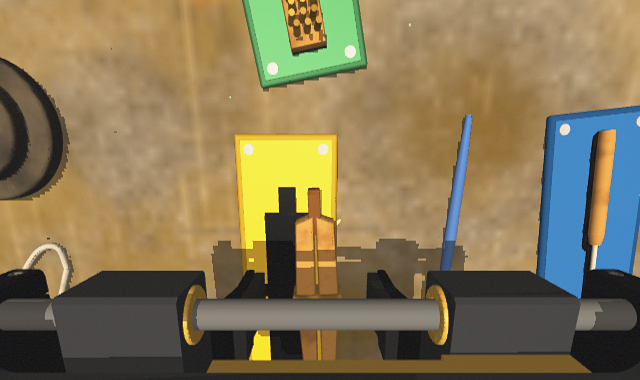

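>>> servo_tool(
  deltas=[
    {"slide":[-0.3,0.7,0],"spin":0},
    {"slide":[-0.4,0.7,0],"spin":0},
    {"slide":[-0.4,0.7,0],"spin":0},
    {"slide":[0,0,0.5],"spin":0},
    {"slide":[0,0,0.6],"spin":0},
    {"slide":[0,0,0.5],"spin":0},
    {"slide":[0,0,0],"spin":0},
    {"slide":[0,0,0],"spin":0},
    {"slide":[0,0,0],"spin":0},
  ],
  gripper=255,
)

```text
time_s: 28.25
tcp_pos: [0.5862, 0.0145, 0.0271]
ee_rot: [[-0.017, -1.0, -0.011], [-1.0, 0.017, 0.004], [-0.004, 0.011, -1.0]]
wrist_force: [-0.4, -0.3, -0.1]
gripper_width: 0.009
```

```bash
python3 - <<'E'
from h import *
go((.6,.015,.012),-90.8);print(np.round(sense()["ee_rot"],3))
c=optics.capture("wrist");f=c["frame"][:,:,::-1];cv2.imwrite("pics/w19.png",f[:420])
E
```

```text
t 28.25 p [0.5862 0.0145 0.0271] h -90.96 spin units -0.02 slide units [-0.03 -0.55  0.6 ] F [-0.4 -0.3 -0.1] w 0.009 j [ 17.  30. -17.  -1. -43. -18.]
[[-0.017 -1.    -0.011]
 [-1.     0.017  0.004]
 [-0.004  0.011 -1.   ]]
```

View pics/w19.png

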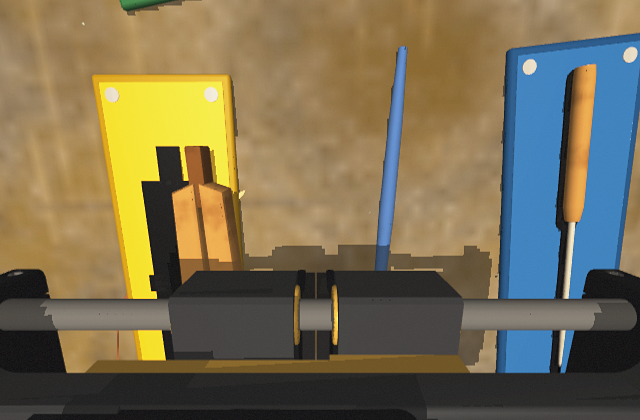

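>>> servo_tool(
  deltas=[
    {"slide":[0,-0.1,0.3],"spin":0},
    {"slide":[0,-0.1,0.25],"spin":0},
    {"slide":[0,-0.1,0],"spin":0},
    {"slide":[0,-0.1,0],"spin":0},
    {"slide":[0,0,0],"spin":0},
  ],
)

```text
time_s: 28.8
tcp_pos: [0.5985, 0.0144, 0.0134]
ee_rot: [[-0.017, -1.0, -0.008], [-1.0, 0.017, 0.005], [-0.005, 0.008, -1.0]]
wrist_force: [-0.2, 0.5, 0.1]
gripper_width: 0.004
```

```bash
python3 - <<'E'
from h import *
go((.61,.015,.012),-90.8);print(np.round(sense()["ee_rot"],3))
c=optics.capture("wrist");f=c["frame"][:,:,::-1];cv2.imwrite("pics/w20.png",f[:420])
c=optics.capture("side");f=c["frame"][:,:,::-1];cv2.imwrite("pics/s3.png",cv2.resize(f[140:300,250:450],None,fx=4,fy=3.7))
E
```

```text
t 28.8 p [0.5985 0.0144 0.0134] h -90.96 spin units -0.021 slide units [-0.03 -0.46  0.06] F [-0.2  0.5  0.1] w 0.004 j [ 17.  32. -16.  -1. -42. -17.]
[[-0.017 -1.    -0.008]
 [-1.     0.017  0.005]
 [-0.005  0.008 -1.   ]]
```

View pics/w20.png

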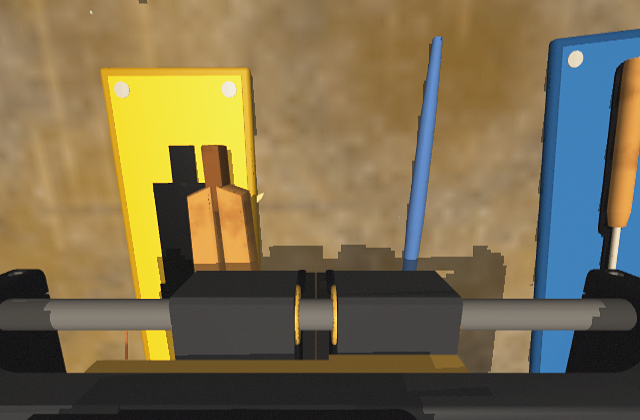

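View pics/s3.png

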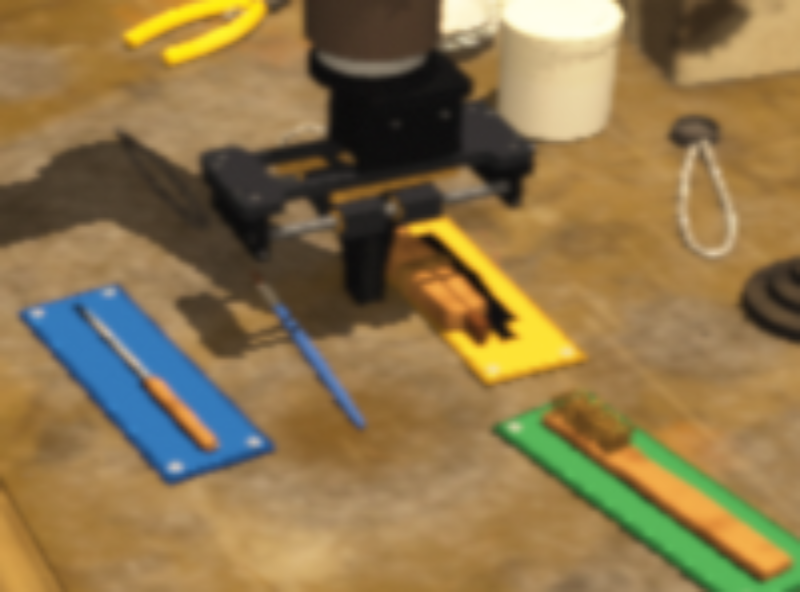

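>>> servo_tool(
  deltas=[
    {"slide":[0,-0.15,0],"spin":0},
    {"slide":[0,-0.15,0],"spin":0},
    {"slide":[0,-0.15,0],"spin":0},
    {"slide":[0,-0.15,0],"spin":0},
    {"slide":[0,-0.1,0],"spin":0},
    {"slide":[0,0,0],"spin":0},
  ],
)

```text
time_s: 29.5
tcp_pos: [0.6175, 0.0142, 0.0139]
ee_rot: [[-0.017, -1.0, -0.007], [-1.0, 0.017, 0.005], [-0.005, 0.007, -1.0]]
wrist_force: [-0.0, 0.2, -0.3]
gripper_width: 0.006
```

```bash
cat > yv.py <<'E'
from h import *
import sys
go((.634,.015,.012),-90.8);print(np.round(sense()["ee_rot"],3))
c=optics.capture("wrist");f=c["frame"][:,:,::-1];cv2.imwrite(f"pics/{sys.argv[1]}.png",cv2.resize(f[40:280,80:340],None,fx=2.4,fy=2.4))
E
python3 yv.py w21
```

```text
t 29.5 p [0.6175 0.0142 0.0139] h -90.96 spin units -0.019 slide units [-0.04 -0.66  0.08] F [-0.   0.2 -0.3] w 0.006 j [ 16.  34. -13.  -1. -43. -17.]
[[-0.017 -1.    -0.007]
 [-1.     0.017  0.005]
 [-0.005  0.007 -1.   ]]
```

View pics/w21.png

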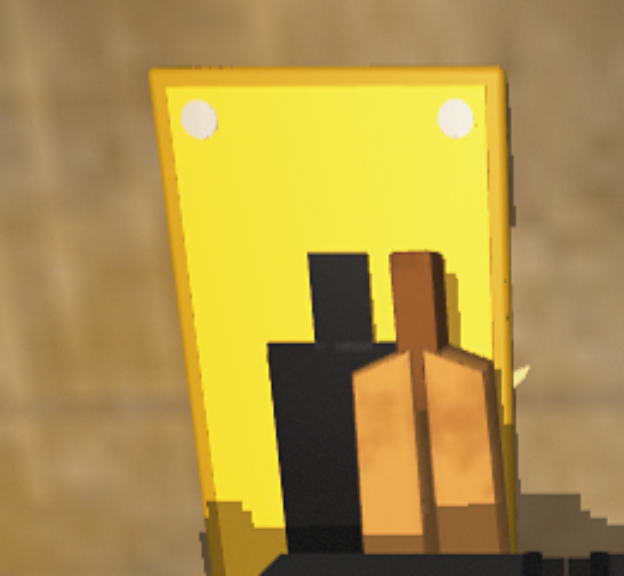

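```bash
cat >> yv.py <<'E'
def m(uo,uw,us,ul): pass
E
python3 - <<'E'
from h import *
c=optics.capture("wrist");cx=lambda u,v:[80+u/2.4,40+v/2.4]
print(bp(c,[cx(338,254),cx(345,343)],.005)*1000, bp(c,[cx(415,253)],.018)*1000, "slit",bp(c,[cx(420,360),cx(430,545)],.025)*1000,"jaws",bp(c,[cx(353,375),cx(492,370),cx(362,545),cx(510,545)],.025)*1000)
print("outl left",bp(c,[cx(268,345),cx(288,550)],.005)*1000)
E
```

```text
[[662.766878   -58.5020362 ]
 [662.91921501 -40.56449359]] [[644.86143003 -58.21280911]] slit [[643.97777132 -38.95642531]
 [644.32145695  -2.56610728]] jaws [[656.64475124 -36.39433691]
 [630.67929674 -36.86206868]
 [657.73214534  -2.82832544]
 [628.52193021  -2.25718034]]
outl left [[679.04350061 -40.43443823]
 [679.69291158   5.05638908]]
```

>>> servo_tool(
  deltas=[
    {"slide":[-0.03,-0.13,0.04],"spin":0},
    {"slide":[0,-0.13,0],"spin":0},
    {"slide":[0,0,0],"spin":0},
  ],
)

```text
time_s: 29.9
tcp_pos: [0.6236, 0.0148, 0.0127]
ee_rot: [[-0.017, -1.0, -0.008], [-1.0, 0.017, 0.005], [-0.005, 0.008, -1.0]]
wrist_force: [0.5, -0.6, 0.5]
gripper_width: 0.006
```

```bash
python3 yv.py w22
```

```text
t 29.9 p [0.6236 0.0148 0.0127] h -90.95 spin units -0.019 slide units [-0.01 -0.42  0.03] F [ 0.5 -0.6  0.5] w 0.006 j [ 16.  34. -13.  -1. -44. -17.]
[[-0.017 -1.    -0.008]
 [-1.     0.017  0.005]
 [-0.005  0.008 -1.   ]]
```

View pics/w22.png

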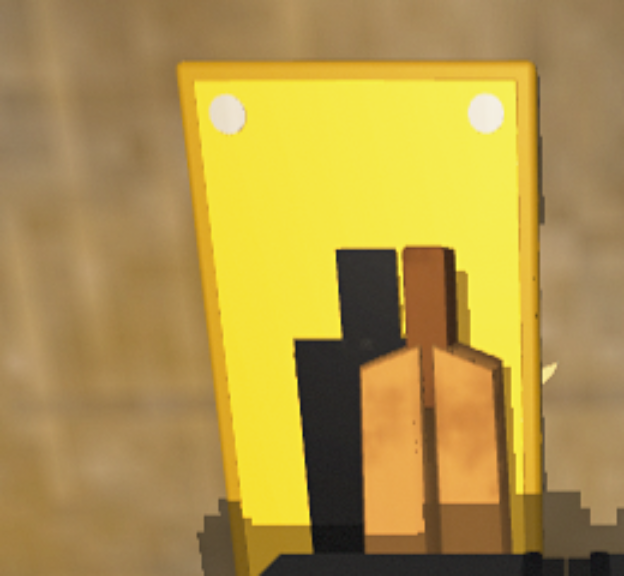

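>>> servo_tool(
  deltas=[
    {"slide":[0,-0.13,0],"spin":-0.01},
    {"slide":[0,-0.13,0],"spin":0},
    {"slide":[0,-0.13,0],"spin":0},
    {"slide":[0,0,0],"spin":0},
  ],
)

```text
time_s: 30.35
tcp_pos: [0.6337, 0.0146, 0.0126]
ee_rot: [[-0.015, -1.0, -0.009], [-1.0, 0.015, 0.005], [-0.005, 0.009, -1.0]]
wrist_force: [-0.3, 0.4, -0.0]
gripper_width: 0.006
```

```bash
python3 yv.py w23
```

```text
t 30.35 p [0.6337 0.0146 0.0126] h -90.87 spin units -0.009 slide units [-0.02 -0.01  0.02] F [-0.3  0.4 -0. ] w 0.006 j [ 16.  35. -11.  -1. -44. -16.]
[[-0.015 -1.    -0.009]
 [-1.     0.015  0.005]
 [-0.005  0.009 -1.   ]]
```

View pics/w23.png

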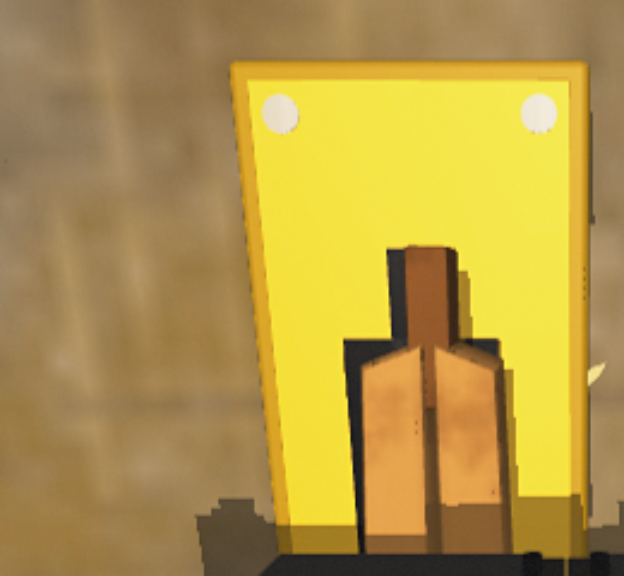

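```bash
python3 - <<'E'
from h import *
c=optics.capture("wrist");cx=lambda u,v:[80+u/2.4,40+v/2.4]
print("screws",bp(c,[cx(281,114),cx(539,114)],.005)*1000,"out left",bp(c,[cx(344,340),cx(360,545),cx(500,340)],.005)*1000)
for z in(.020,.025):print("slit",bp(c,[cx(428,350),cx(433,545)],z)*1000,"jaws",bp(c,[cx(362,365),cx(502,368),cx(365,545),cx(512,545)],z)*1000)
print("wedge",bp(c,[cx(432,247)],.018)*1000)
E
```

```text
screws [[687.34363841 -84.19052711]
 [637.4724267  -83.49351643]] out left [[678.93323313 -40.829997  ]
 [679.28511561   4.15416401]
 [646.60736316 -40.30199707]]
slit [[659.24131191 -39.96402139]
 [660.56388183  -0.83587869]] jaws [[ 6.71962804e+02 -3.73378276e+01]
 [ 6.45334454e+02 -3.63241112e+01]
 [ 6.74287789e+02 -1.09370150e+00]
 [ 6.44591601e+02 -5.35817038e-01]]
slit [[658.43379443 -40.45597036]
 [659.71334736  -2.60048264]] jaws [[670.74151633 -37.91519437]
 [644.97926136 -36.93444934]
 [672.99088013  -2.84991968]
 [644.26057022  -2.31018058]]
wedge [[657.68798676 -58.7555399 ]]
```

>>> servo_tool(
  deltas=[
    {"slide":[0,0.2,0],"spin":0.01},
    {"slide":[0.4,0.05,0],"spin":0},
    {"slide":[0.4,0,0],"spin":0},
    {"slide":[0,-0.1,0],"spin":0},
    {"slide":[0,0,0],"spin":0},
  ],
)

```text
time_s: 30.95
tcp_pos: [0.6285, -0.0075, 0.0126]
ee_rot: [[-0.017, -1.0, -0.009], [-1.0, 0.017, 0.005], [-0.005, 0.009, -1.0]]
wrist_force: [-0.1, 0.3, -0.7]
gripper_width: 0.002
```

```bash
python3 yv.py w24
```

```text
t 30.95 p [ 0.6285 -0.0075  0.0126] h -90.99 spin units -0.024 slide units [-0.9  -0.21  0.03] F [-0.1  0.3 -0.7] w 0.002 j [ 14.  35. -12.  -1. -44. -14.]
[[-0.017 -1.    -0.009]
 [-1.     0.017  0.005]
 [-0.005  0.009 -1.   ]]
```

View pics/w24.png

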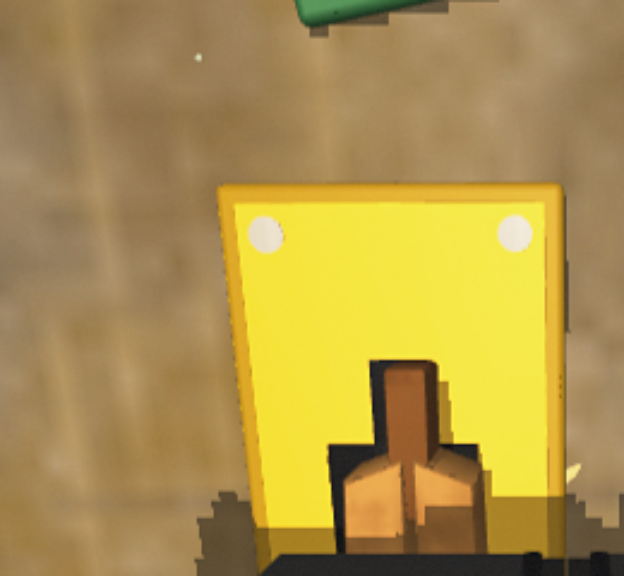

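>>> servo_tool(
  deltas=[
    {"slide":[0,-0.13,0],"spin":-0.03},
    {"slide":[0,-0.13,0],"spin":0},
    {"slide":[0,-0.08,0],"spin":0},
    {"slide":[0,0,0],"spin":0},
  ],
)

```text
time_s: 31.4
tcp_pos: [0.6377, -0.0074, 0.0124]
ee_rot: [[-0.012, -1.0, -0.01], [-1.0, 0.012, 0.005], [-0.005, 0.01, -1.0]]
wrist_force: [-0.3, -0.9, 0.6]
gripper_width: 0.004
```

```bash
python3 yv.py w25
```

```text
t 31.4 p [ 0.6377 -0.0074  0.0124] h -90.71 spin units 0.011 slide units [-0.89  0.16  0.02] F [-0.3 -0.9  0.6] w 0.004 j [ 14.  35. -10.  -1. -45. -14.]
[[-0.012 -1.    -0.01 ]
 [-1.     0.012  0.005]
 [-0.005  0.01  -1.   ]]
```

View pics/w25.png

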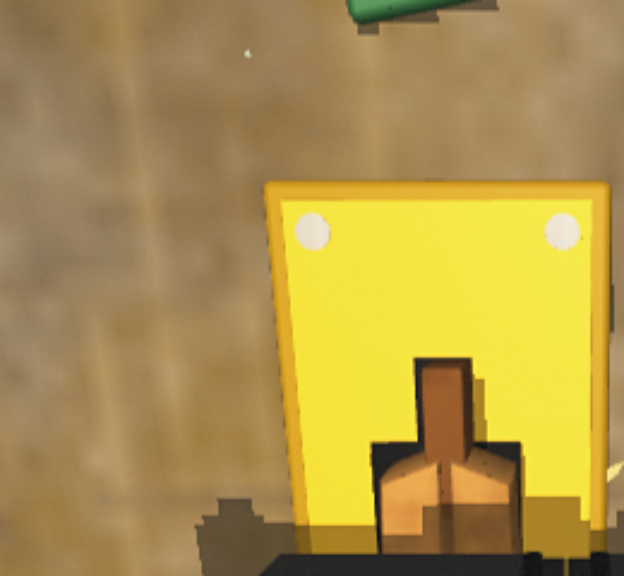

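```bash
python3 - <<'E'
from h import *
c=optics.capture("wrist");cx=lambda u,v:[80+u/2.4,40+v/2.4]
print("outl",bp(c,[cx(373,443),cx(521,443),cx(415,359),cx(472,359)],.005).round(4)*1000)
print("wedge",bp(c,[cx(448,362)],.018)*1000)
for z in(.022,.025):print("slit",bp(c,[cx(442,462),cx(446,545)],z)*1000,"jaws",bp(c,[cx(379,485),cx(517,470)],z)*1000)
E
```

```text
outl [[678.7 -40.7]
 [647.  -40.3]
 [668.7 -58.5]
 [656.8 -58.4]]
wedge [[660.04157816 -59.28733761]]
slit [[661.62723469 -40.44433274]
 [661.71860727 -23.40230471]] jaws [[674.1579731  -36.00669512]
 [647.12795128 -38.62488287]]
slit [[661.17468995 -41.1681427 ]
 [661.26425425 -24.46337999]] jaws [[673.45744241 -36.81832686]
 [646.96235041 -39.38470012]]
```

>>> servo_tool(
  deltas=[
    {"slide":[0,-0.06,0],"spin":0},
    {"slide":[0,0,0],"spin":0},
    {"slide":[0,0,0],"spin":0},
  ],
)

```text
time_s: 31.8
tcp_pos: [0.6388, -0.0072, 0.0123]
ee_rot: [[-0.012, -1.0, -0.01], [-1.0, 0.012, 0.005], [-0.005, 0.01, -1.0]]
wrist_force: [0.1, 0.4, -0.3]
gripper_width: 0.003
```

```bash
python3 yv.py w26
```

```text
t 31.8 p [ 0.6388 -0.0072  0.0123] h -90.69 spin units 0.013 slide units [-0.89  0.21  0.01] F [ 0.1  0.4 -0.3] w 0.003 j [ 14.  35. -10.  -1. -45. -14.]
[[-0.012 -1.    -0.01 ]
 [-1.     0.012  0.005]
 [-0.005  0.01  -1.   ]]
```

View pics/w26.png

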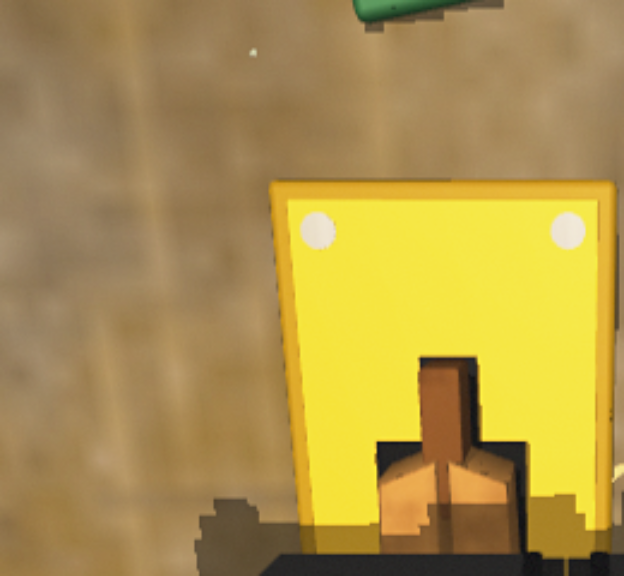

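>>> servo_tool(
  deltas=[
    {"slide":[0,0.4,0],"spin":0},
    {"slide":[0,0.7,-0.4],"spin":0},
    {"slide":[0.5,0.7,-0.9],"spin":0},
    {"slide":[0.9,0.7,-0.9],"spin":0},
    {"slide":[0.9,0.7,-0.9],"spin":0},
    {"slide":[0.9,0.7,-0.9],"spin":0},
    {"slide":[0.9,0.7,-0.9],"spin":0},
    {"slide":[0.9,0.5,0],"spin":0},
    {"slide":[0.9,0,0],"spin":0},
    {"slide":[0.9,0,0],"spin":0},
  ],
)

```text
time_s: 32.85
tcp_pos: [0.4984, -0.1789, 0.1402]
ee_rot: [[-0.007, -1.0, -0.011], [-1.0, 0.007, 0.004], [-0.004, 0.011, -1.0]]
wrist_force: [1.2, -0.1, 0.0]
gripper_width: 0.004
```

>>> servo_tool(
  deltas=[
    {"slide":[0.9,0,0],"spin":0},
    {"slide":[0.9,0,0],"spin":0},
    {"slide":[0.9,0,0],"spin":0},
    {"slide":[0.9,0,0],"spin":0},
    {"slide":[0.9,0,0],"spin":0},
    {"slide":[0,0,0],"spin":0},
  ],
)

```text
time_s: 33.45
tcp_pos: [0.4917, -0.296, 0.14]
ee_rot: [[-0.01, -1.0, -0.011], [-1.0, 0.01, 0.006], [-0.006, 0.011, -1.0]]
wrist_force: [-0.7, 0.4, 0.4]
gripper_width: 0.004
```

```bash
python3 - <<'E'
from h import *
go((.5,-.3,.15),-90)
f=optics.capture("top")["frame"][:,:,::-1];cv2.imwrite("pics/t6.png",f);cv2.imwrite("pics/t6c.png",cv2.resize(f[130:300,225:465],None,fx=3.3,fy=3.3,interpolation=2))
E
```

```text
t 33.45 p [ 0.4917 -0.296   0.14  ] h -90.58 spin units -0.073 slide units [ 0.16 -0.33 -0.4 ] F [-0.7  0.4  0.4] w 0.004 j [-15.  22. -13.  -0. -56.  14.]
```

View pics/t6c.png

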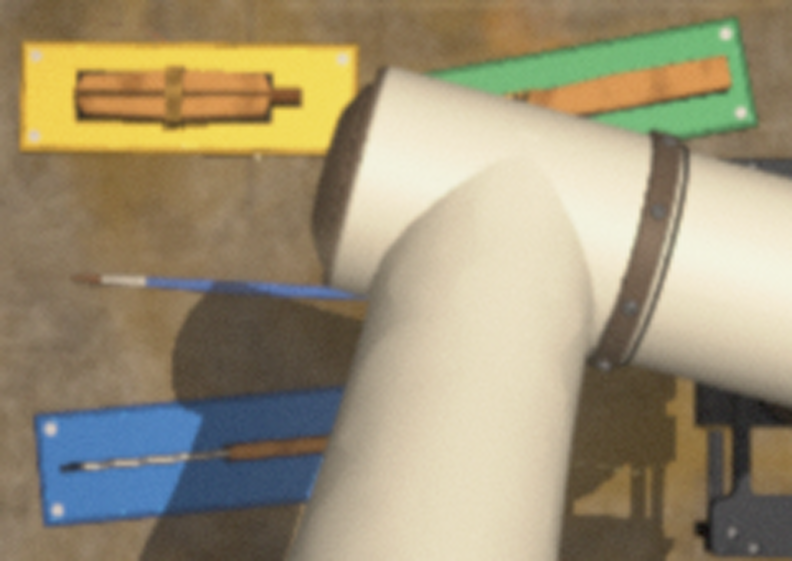

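>>> servo_tool(
  deltas=[
    {"slide":[-0.5,0.8,-0.9],"spin":0},
    {"slide":[-0.9,0.8,-0.9],"spin":0},
    {"slide":[-0.9,0.5,-0.9],"spin":0},
    {"slide":[-1,0.3,-0.5],"spin":0},
    {"slide":[-1,0,0],"spin":0},
    {"slide":[-1,0,0],"spin":0},
    {"slide":[-1,0,0],"spin":0},
    {"slide":[-1,0,0],"spin":0},
    {"slide":[-1,0,0],"spin":0},
    {"slide":[-1,0,0],"spin":0},
  ],
)

```text
time_s: 34.5
tcp_pos: [0.4243, -0.0485, 0.224]
ee_rot: [[-0.008, -1.0, -0.013], [-1.0, 0.008, 0.012], [-0.012, 0.013, -1.0]]
wrist_force: [0.2, 0.5, -0.0]
gripper_width: 0.004
```

>>> servo_tool(
  deltas=[
    {"slide":[-1,0,0],"spin":0},
    {"slide":[-1,0,0],"spin":0},
    {"slide":[-1,0,0],"spin":0},
    {"slide":[-1,0,0],"spin":0},
    {"slide":[-1,0,0],"spin":0},
    {"slide":[-1,0,0],"spin":0},
    {"slide":[-1,0,0],"spin":0},
    {"slide":[-1,0,0],"spin":0},
    {"slide":[-1,0,0],"spin":0},
    {"slide":[-1,0,0],"spin":0},
  ],
)

```text
time_s: 35.5
tcp_pos: [0.412, 0.2152, 0.2272]
ee_rot: [[0.003, -1.0, -0.014], [-1.0, -0.004, 0.016], [-0.016, 0.014, -1.0]]
wrist_force: [-0.1, -0.1, 0.5]
gripper_width: 0.006
```

>>> servo_tool(
  deltas=[
    {"slide":[-1,0.4,0],"spin":0},
    {"slide":[-1,0.4,0],"spin":0},
    {"slide":[-1,0.4,0],"spin":0},
    {"slide":[-1,0.4,0],"spin":0},
    {"slide":[-0.8,0.4,0],"spin":0},
    {"slide":[0,0,0],"spin":0},
  ],
)

```text
time_s: 36.1
tcp_pos: [0.3516, 0.3418, 0.229]
ee_rot: [[0.012, -1.0, -0.016], [-1.0, -0.013, 0.017], [-0.017, 0.016, -1.0]]
wrist_force: [-0.7, 0.0, -0.2]
gripper_width: 0.01
```

```bash
python3 - <<'E'
from h import *
go((.3,.5,.22),-90)
f=optics.capture("top")["frame"][:,:,::-1];cv2.imwrite("pics/t7.png",f);cv2.imwrite("pics/t7c.png",cv2.resize(f[130:300,225:465],None,fx=3.3,fy=3.3,interpolation=2))
E
```

```text
t 36.1 p [0.3516 0.3418 0.229 ] h -89.29 spin units 0.089 slide units [-6.33  2.06  0.36] F [-0.7  0.  -0.2] w 0.01 j [ 62.   9. -17.  -1. -64. -61.]
```

View pics/t7c.png

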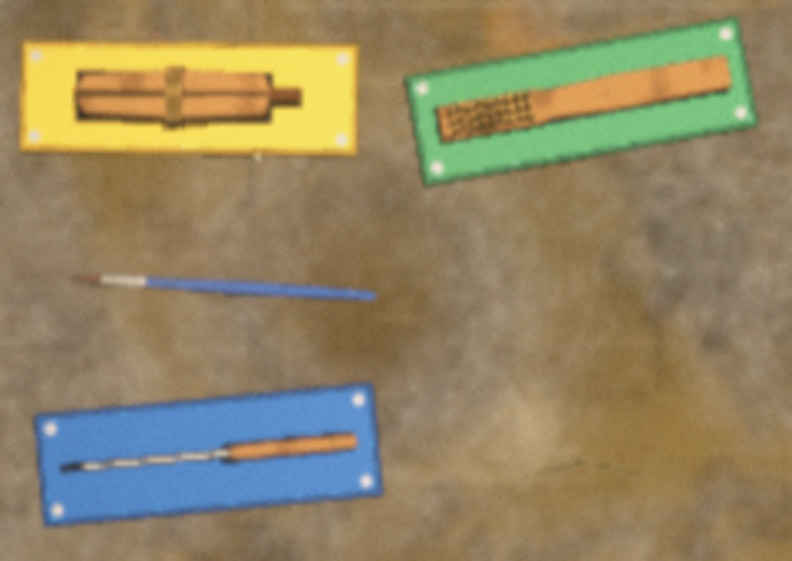

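View pics/t7.png

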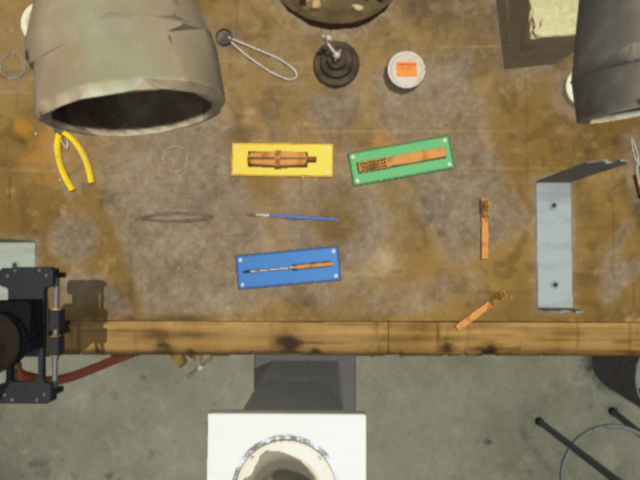

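```bash
python3 - <<'E'
from h import *
c=optics.capture("top");f=c["frame"];hsv=cv2.cvtColor(f,cv2.COLOR_RGB2HSV);H,s,V=[hsv[...,i].astype(int) for i in range(3)]
def box(u0,v0,u1,v1):
    m=np.zeros(f.shape[:2],bool);m[v0:v1,u0:u1]=1;return m
p=lambda n,m,z:print(n,{k:v for k,v in rect(c,m,z).items() if k!='n'})
p("pick all",box(241,253,338,285)&~((H>95)&(H<125)&(s>90))&(V>0)&(box(243,260,335,275)),.008)
p("pick handle",box(285,255,338,275)&(H<20)&(s>60),.0095)
p("brush",box(354,140,450,178)&(H<25)&(s>80)&(V>60),.015)
m=box(243,146,322,172)&~((H>=21)&(H<34)&(V>170));p("clamp all(incl outline)",m,.012)
p("jaws",box(248,150,309,168)&(H<20)&(s>90)&(V>90),.025)
p("wedge+",box(305,150,322,168)&~((H>=21)&(H<34)&(V>170)),.016)
E
```

```text
pick all {'mid': array([443.7,  -7.2]), 'mar': (443.9, -7.2, 12.3, 178.9), 'mean': array([445.5, -25. ]), 'len': np.float64(178.9), 'wid': np.float64(12.4), 'ang': np.float64(5.55)}
pick handle {'mid': array([448.5, -55.7]), 'mar': (448.5, -55.7, 8.7, 77.5), 'mean': array([448.5, -55.6]), 'len': np.float64(77.5), 'wid': np.float64(8.7), 'ang': np.float64(5.53)}
brush {'mid': array([ 661.5, -234.3]), 'mar': (661.7, -234.3, 21.5, 179.6), 'mean': array([ 661.5, -234.2]), 'len': np.float64(179.6), 'wid': np.float64(21.7), 'ang': np.float64(10.4)}
clamp all(incl outline) {'mid': array([663.5,   9.5]), 'mar': (663.5, 9.5, 138.3, 36.8), 'mean': array([663.5,  14.2]), 'len': np.float64(138.3), 'wid': np.float64(36.8), 'ang': np.float64(-0.27)}
jaws {'mid': array([661.7,  14.4]), 'mar': (662.0, 14.4, 120.6, 34.4), 'mean': array([661.7,  14.8]), 'len': np.float64(120.8), 'wid': np.float64(34.4), 'ang': np.float64(-0.71)}
wedge+ {'mid': array([662.5, -48.3]), 'mar': (662.6, -49.6, 28.5, 20.2), 'mean': array([662.9, -46.9]), 'len': np.float64(23.9), 'wid': np.float64(28.2), 'ang': np.float64(-13.31)}
```

```bash
python3 - <<'E'
import cv2
a=cv2.imread("pics/t7.png");cv2.imwrite("pics/k3.png",cv2.resize(a[140:180,228:338],None,fx=7,fy=7,interpolation=0))
E
```

```text
(no output)
```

View pics/k3.png

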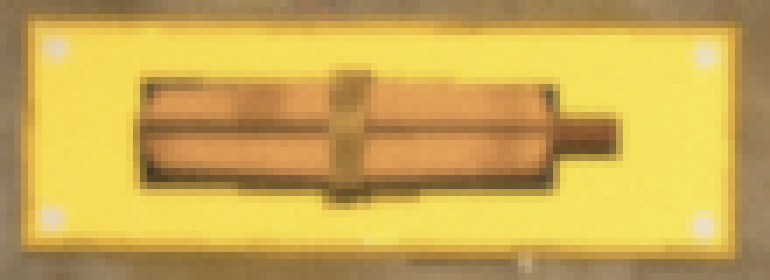

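```bash
python3 - <<'E'
from h import *
c=optics.capture("top");px=lambda u,v:[228+u/7-.5,140+v/7-.5]
print("outline",bp(c,[px(347,135.5),px(354,136),px(141,134),px(618,138)],.005)*1000)
for z in(.020,.025):print("slit",bp(c,[px(150,127),px(347,128),px(545,129)],z)*1000)
print("band",bp(c,[px(347,72),px(347,203),px(347,128)],.027)*1000, bp(c,[px(347,128)],.016)*1000)
print("jaw edges top",bp(c,[px(240,83),px(240,172),px(470,83),px(470,175)],.025)*1000,"wedge",bp(c,[px(618,135)],.018)*1000)
E
```

```text
outline [[665.07782122  18.1676934 ]
 [664.92665042  16.12063811]
 [665.64137627  78.43947236]
 [664.18294435 -60.9908577 ]]
slit [[664.83262849  73.55711367]
 [664.42569552  16.70854745]
 [664.01872475 -40.35084586]]
slit [[663.8781659   72.80382595]
 [663.47312318  16.2193284 ]
 [663.06804284 -40.57501691]]
band [[679.23990662  16.08595374]
 [641.49692819  15.94030698]
 [663.09209425  16.02364078]] [[665.18775338  17.09992268]]
jaw edges top [[676.53953483  47.00822449]
 [650.83432733  46.87871854]
 [676.39383857 -19.03813445]
 [649.84389715 -19.1046266 ]] wedge [[662.61401777 -61.31907888]]
```

```bash
python3 -c "
from station import r,sense
print(r.finish_job(),sense()['time_s'])"
```

```text
the job is handed in; nothing more can be done
the job is handed in; nothing more can be done
```

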